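# Take the stacked tins and cup apart at the tea and coffee corner

## Task

Take the two stacks apart and set each thing upright in its own place: the blue cup in the middle of its blue saucer, the brown coffee tin in the empty bay of the dark wooden tray with the coffee capsules, and the green tea tin in the empty bay of the light wooden tray with the tea bags. The two plain steel tins look alike but one is full of sugar and the other is empty: feel which is which, and stand the full one in the bay of the white tray beside the sachets and the empty one in the bay of the steel draining tray, ready for washing. Set each one down, without dropping it or knocking any of them over.

Things in the scene. Friction and masses are not known exactly. Their poses are not given: they have to be found in the camera images.
- cup: Blue espresso cup, open top, outer diameter 60 mm over its straight upper part (24 mm up to the rim at 56 mm), narrowing to a 40 mm foot; about 110 g. Handle along its own +y, out to 51 mm from the axis, 18 to 50 mm up. Origin at the centre of its underside, z up. Starts on top of the taller stack: coffee tin, steel tin, cup.
- coffee_tin: Brown coffee tin with a darker brown lid. Diameter 66 mm, height 80 mm with its closed, flat, fixed lid; straight sides; about 160 g. Origin at the centre of its underside, z up. Bottom of the taller stack, standing on the worktop.
- tea_tin: Green tea tin with a darker green lid. Diameter 66 mm, height 80 mm with its closed, flat, fixed lid; straight sides; about 130 g. Origin at the centre of its underside, z up. Bottom of the other stack, standing on the worktop.
- steel_tin_1: Plain bare steel tin. The two steel tins look exactly alike: one is full of sugar (205 to 275 g), the other empty (55 to 75 g); only weight tells. Diameter 56 mm, height 80 mm with its flat, fixed lid; straight sides; origin at the centre of its underside, z up. Starts as second tin of a stack, on the coffee or the tea tin.
- steel_tin_2: Plain bare steel tin. The two steel tins look exactly alike: one is full of sugar (205 to 275 g), the other empty (55 to 75 g); only weight tells. Diameter 56 mm, height 80 mm with its flat, fixed lid; straight sides; origin at the centre of its underside, z up. Starts as second tin of a stack, on the coffee or the tea tin.
- saucer: Blue round saucer of the cup, fixed to the worktop. Outer diameter 124 mm, rim 15 mm high, sloping up from a flat middle of about 60 mm diameter (its centre paler) whose top is 5 mm above the worktop. Origin at the centre of its underside.
- coffee_tray: Dark wooden tray that holds three coffee capsules. Fixed, 185 (x) by 102 mm, floor 4 mm thick, rim and cross wall 6 mm thick, 10 mm high. Origin on the worktop under the centre of its empty square bay (90 by 90 mm inside, for one tin); +x points from the bay to the occupied part, x = 51 to 134 mm; the capsules there are 29 mm high.
- tea_tray: Light wooden tray that holds a small box of tea bags. Fixed, 185 (x) by 102 mm, floor 4 mm thick, rim and cross wall 6 mm thick, 10 mm high. Origin on the worktop under the centre of its empty square bay (90 by 90 mm inside, for one tin); +x points from the bay to the occupied part, x = 51 to 134 mm; the tea bags there reach 55 mm above the worktop.
- sugar_tray: White tray with a light grey floor that holds a small white bowl of stick sachets. Fixed, 185 (x) by 102 mm, floor 4 mm thick, rim and cross wall 6 mm thick, 10 mm high. Origin on the worktop under the centre of its empty square bay (90 by 90 mm inside, for one tin); +x points from the bay to the occupied part, x = 51 to 134 mm; the sachets there reach 64 mm above the worktop.
- draining_tray: Steel draining tray with a ribbed bay and an upturned drinking glass. Fixed, 185 (x) by 102 mm, floor 4 mm thick, rim and cross wall 6 mm thick, 10 mm high. Origin on the worktop under the centre of its empty square bay (90 by 90 mm inside, for one tin); +x points from the bay to the occupied part, x = 51 to 134 mm; the glass there is 64 mm high.
Not all that is in view belongs to the job. Leave any purple or yellow look-alike of the sugar_tray alone.

How it is judged:
By the outcome, as a careful person would: the job done as asked, in the order asked, and still so for the second after the job is handed in, with the robot touching nothing.
It also fails if it takes over 134 s, if anything falls off the work surface, if the arm or the gripper's body presses on something with over 40 N, if the wrist force passes 120 N, or if a joint passes its speed limit or range.

## Robot

A 6-joint arm with a two-finger parallel gripper is mounted at the origin on the work surface. World frame = base frame: x ahead of the robot, y to its left, z up, the work surface at z = 0. Lengths are in m, angles in rad, forces in N, time in s.
With the tool pointing down it reaches from about 0.325 to 0.775 m from the base axis. Payload 5.5 kg.
Tool frame: the origin (TCP) lies at the very end of the fingers, on their centre line; the grasp point (between the pads) lies 19 mm behind it; z points along the fingers, y is the line along which they close (so a half turn about z gives the same grasp; the last joint's range is limited). The gripper opens to 85 mm and grips with 20 to 120 N. Pads are 22 mm wide; open, the fingers measure 114 mm over their backs; the gripper's body (76 mm by 85 mm) begins 54 mm behind the grasp point. The pads swing forward as they close: fully open they stand 13 mm farther back than shut.
Start: joints at [-1.311, 0.091, 1.231, -0, 1.82, -0.057], TCP at [0.187, -0.57, 0.231] pointing down, gripper open.
Joint ranges: [-2.87, 2.87], [-0.86, 2.18], [0.17, 2.46], [-1.51, 4.65], [0.06, 2.69], [-2.65, 2.65]. Speed limits (rad/s): [2.57, 2.57, 3.01, 3.14, 3.14, 3.14].

## Interface

Orientations are given as a unit quaternion [w, x, y, z].
In Python, from plant import sense, get_image, finish_job gives the robot as it stands.
- The arm moves only by the tool step_arm, never from a script. Its argument "motion" is a list of rows, each an object of numbers: "x", "y", "z": the shift along the tool's x, y, z in mm; "ax", "ay", "az": the turn, a rotation vector about the tool's x, y, z in degrees; "gripper": the opening, from 0 (shut) to 1 (fully open). A call has 1 to 8 rows; each row shifts and turns the commanded pose from where the row before left it, along the tool's axes as they then stand; what a row does not reach is not made up. A row lasts 1/12 s, in which the tool goes at most 41.7 mm and 7.16 degrees, less where a joint would pass 70% of its speed; a pose out of reach is approached as far as the arm can. A call with a gripper value outside its range is refused whole. The fingers move at their own pace and stop on an object; the grip force is fixed at half the most. Time passes only in rows, so rows that do not move let the fingers close. It gives the time, the measured TCP pose, the force, the opening and the grip force at its end, in the units of the state.
- sense(): the state, without advancing time (a new reading comes with each control period).
- get_image(name): name is "side" or "top" or "wrist"; returns a dict with "color" (480x640x3 uint8, red, green, blue), "z_map" (480x640 float32, m along the optical axis (not along the pixel's ray), 0 where there is no reading), "intrinsics" (3x3 intrinsics, pixels), "R" (3x3) and "t" (3): a world point X has camera coordinates R X + t. Camera axes: x right, y down, z forward; pixel columns grow to the right and rows downward; lengths in m; the calibration is good to about 2 mm. The wrist camera is an equidistant fisheye: a pixel r from the principal point sees the ray r / f radians off the axis. A picture is of the moment at which its call begins.
- finish_job(): hands the job in; it is judged then, once.
The state is a dict: "clock": time; "joint_positions": joint angles; "qvel": joint speeds; "tau": joint torques, N m; "ee_pos": TCP position; "tool_rot": TCP orientation; "ft_force": force on the tool from outside, world axes, zero at the start; "torque": the same for the moment, N m; "opening": finger opening in m; "grasp_force": force on a finger pad.
Only numpy, scipy, OpenCV 4.12 (cv2) and the standard library are available. Lean on these libraries where they do the work, as an engineer would, in place of code of your own. Each camera call takes 0.05 s, during which the arm holds its last target. There are 200 camera calls.

## Working session

There is one attempt and no reset: what is moved stays moved. The work goes in short steps, Python scripts to look and compute and a tool call to move; the robot and the scene stay as the last step left them, time stands still between calls to the robot, and variables do not carry over. Pictures are saved under pics/ and viewed, at most 14 in all, crops included, and the job is handed in when it is done.

Besides the shell and the picture viewer there is one more tool, called as name([rows], argument=value, ...), one row to a line, values as JSON. step_arm: Moves the arm, as the interface text tells. Its arguments: {"type":"object","properties":{"motion":{"type":"array","items":{"type":"object","properties":{"x":{"type":"number"},"y":{"type":"number"},"z":{"type":"number"},"ax":{"type":"number"},"ay":{"type":"number"},"az":{"type":"number"},"gripper":{"type":"number"}}}}},"required":["motion"]}

```bash
mkdir -p pics; ls
cat > h.py <<'E'
import numpy as np, cv2, pickle
from plant import sense, get_image, finish_job
def grab(n,f):
    d=get_image(n); pickle.dump(d,open(f'pics/{f}.pkl','wb')); cv2.imwrite(f'pics/{f}.png',d['color'][:,:,::-1]); return d
def load(f): return pickle.load(open(f'pics/{f}.pkl','rb'))
def pt(d,u,v):
    K=d['intrinsics']; z=d['z_map'][int(v),int(u)]
    c=np.array([(u-K[0,2])/K[0,0]*z,(v-K[1,2])/K[1,1]*z,z]); return d['R'].T@(c-d['t'])
def cloud(d):
    K=d['intrinsics']; z=d['z_map'].astype(float); v,u=np.mgrid[:480,:640]
    c=np.stack([(u-K[0,2])/K[0,0]*z,(v-K[1,2])/K[1,1]*z,z],-1); P=(c-d['t'])@d['R']; P[z==0]=np.nan; return P
E
python3 - <<'E'
from h import *
for n in('top','side'):
    d=grab(n,n+'0'); print(n,d['intrinsics'].tolist(),(-d['R'].T@d['t']).round(3),d['R'].round(2).tolist())
s=sense();print(s)
E
```

```text
pics
top [[496.29449913085944, 0.0, 313.1004567304589], [0.0, 496.29449913085944, 241.3482082613391], [0.0, 0.0, 1.0]] [0.295 0.078 1.304] [[0.03, -1.0, -0.02], [-0.99, -0.02, -0.1], [0.1, 0.02, -0.99]]
side [[443.726019911924, 0.0, 314.3270263960344], [0.0, 443.726019911924, 243.4850879550407], [0.0, 0.0, 1.0]] [0.333 0.9   0.815] [[-1.0, -0.1, 0.01], [-0.07, 0.65, -0.76], [0.07, -0.75, -0.66]]
{'clock': 0.1, 'joint_positions': array([-1.31070373e+00,  9.17537270e-02,  1.23177743e+00, -1.81459399e-05,
        1.81979654e+00, -5.67407795e-02]), 'qvel': array([-4.12452094e-05, -5.39541259e-04, -3.69950802e-03, -3.69772158e-04,
       -1.18622904e-03, -1.22179801e-03]), 'tau': array([ 3.41914551e-03, -4.60218251e+01, -4.19219255e+01,  1.15663443e-04,
        1.06533797e-02,  5.42242773e-06]), 'ee_pos': array([ 0.18683852, -0.56989694,  0.23027505]), 'tool_rot': array([-8.62148662e-04,  9.87478276e-01,  1.57752661e-01, -9.68038277e-05]), 'ft_force': array([0.42969897, 0.51834876, 0.58975198]), 'torque': array([-0.05779053,  0.0123773 , -0.04445182]), 'grasp_force': 0.0, 'opening': 0.08559888136614222}
```

View pics/top0.png

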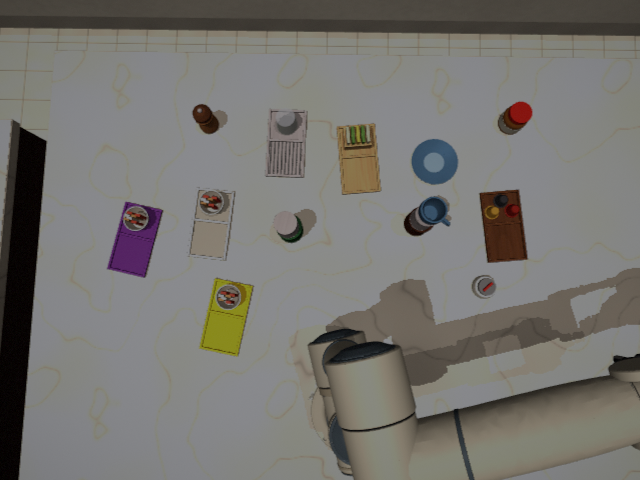

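View pics/side0.png

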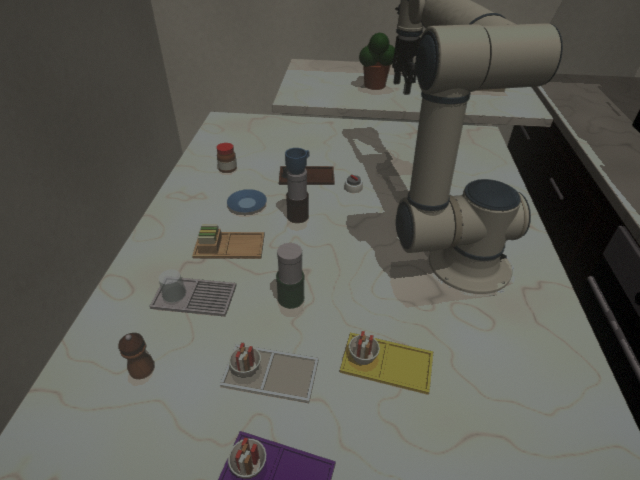

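The top view shows the draining tray (287,143), the tea tray (359,158) and the saucer (435,161). It also shows the coffee tray (503,226) and the white tray (212,223). The other two sachet trays, purple (135,239) and yellow (228,316), are look-alikes to leave alone. The tall stack with the cup is at (425,218) and the tea stack at (288,226). Next I'll enlarge the region.

Run:
```python
from h import *
d=load('top0'); im=d['color'][90:280,180:540,::-1]
im=cv2.convertScaleAbs(im,alpha=1.4)
cv2.imwrite('pics/c1.png',cv2.resize(im,None,fx=2.2,fy=2.2,interpolation=cv2.INTER_CUBIC))
P=cloud(d);Q=cloud(load('side0'))
print('table z',np.nanmedian(P[60:90,100:450,2]),np.nanmedian(Q[230:260,330:400,2]))
def circ(p):
    A=np.c_[2*p[:,:2],np.ones(len(p))]; s=np.linalg.lstsq(A,(p[:,:2]**2).sum(1),rcond=None)[0]
    return s[:2].round(4),np.sqrt(s[2]+s[0]**2+s[1]**2).round(4)
for nm,C in(('top',P),('side',Q)):
  f=C.reshape(-1,3); f=f[~np.isnan(f[:,0])]
  for name,u,v in(('tall',420,220),('tea',288,230)):
    b=pt(d,u,v)[:2]
    near=f[np.hypot(*(f[:,:2]-b).T)<.08]
    for lo,hi in((.01,.075),(.085,.152),(.155,.165),(.19,.212),(.213,.22)):
        q=near[(near[:,2]>lo)&(near[:,2]<hi)]
        if len(q)>15: print(nm,name,lo,hi,len(q),circ(q),q.mean(0).round(4),q.min(0).round(3),q.max(0).round(3))
```

```text
table z 0.00035743688243127853 -0.001214647686889492
top tall 0.01 0.075 124 (array([ 0.4797, -0.1478]), np.float64(0.0256)) [ 0.4669 -0.1396  0.0424] [ 0.451 -0.181  0.01 ] [ 0.506 -0.074  0.075]
top tall 0.085 0.152 130 (array([ 0.483 , -0.1563]), np.float64(0.0269)) [ 0.469  -0.1398  0.1173] [ 0.456 -0.168  0.085] [ 0.499 -0.129  0.152]
top tall 0.155 0.165 161 (array([ 0.4794, -0.1521]), np.float64(0.0193)) [ 0.479  -0.1515  0.1613] [ 0.456 -0.178  0.155] [ 0.502 -0.128  0.165]
top tall 0.19 0.212 167 (array([ 0.4793, -0.1629]), np.float64(0.0295)) [ 0.479  -0.1653  0.2018] [ 0.453 -0.197  0.19 ] [ 0.512 -0.13   0.212]
top tall 0.213 0.22 134 (array([ 0.4849, -0.1594]), np.float64(0.0277)) [ 0.4853 -0.1598  0.2162] [ 0.457 -0.188  0.213] [ 0.513 -0.131  0.22 ]
top tea 0.01 0.075 67 (array([0.4575, 0.1698]), np.float64(0.0318)) [0.4348 0.1578 0.0447] [0.425 0.138 0.011] [0.461 0.189 0.075]
top tea 0.085 0.152 73 (array([0.4553, 0.1724]), np.float64(0.0264)) [0.4368 0.161  0.1174] [0.428 0.145 0.086] [0.461 0.188 0.151]
top tea 0.155 0.165 436 (array([0.456, 0.173]), np.float64(0.0
[... 492 characters left out ...]
.123  0.165]
side tall 0.19 0.212 292 (array([ 0.4806, -0.1569]), np.float64(0.0292)) [ 0.4826 -0.156   0.2015] [ 0.451 -0.192  0.19 ] [ 0.513 -0.124  0.212]
side tall 0.213 0.22 52 (array([ 0.4832, -0.1547]), np.float64(0.0279)) [ 0.482  -0.1517  0.2145] [ 0.455 -0.184  0.213] [ 0.512 -0.125  0.217]
side tea 0.01 0.075 493 (array([0.4562, 0.1738]), np.float64(0.0316)) [0.4521 0.1986 0.0431] [0.424 0.178 0.01 ] [0.488 0.209 0.075]
side tea 0.085 0.152 502 (array([0.4549, 0.1767]), np.float64(0.0265)) [0.4517 0.1973 0.1194] [0.428 0.18  0.085] [0.482 0.206 0.152]
side tea 0.155 0.165 350 (array([0.4548, 0.1777]), np.float64(0.02)) [0.4547 0.1782 0.1586] [0.428 0.148 0.155] [0.482 0.204 0.162]
```

View pics/c1.png

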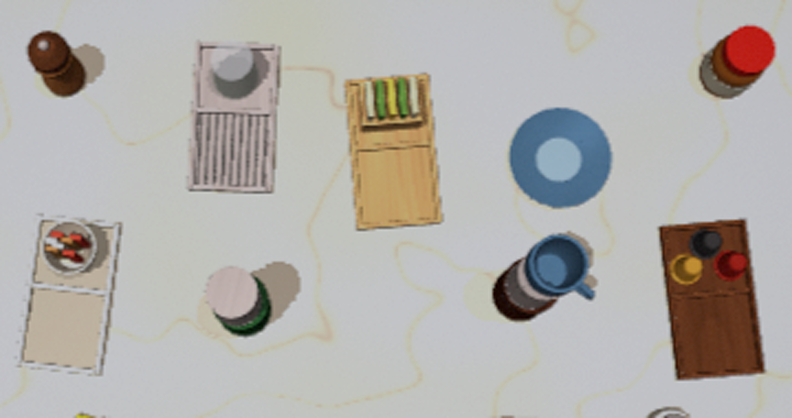

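The crop confirms each target. The white-rimmed tray with the grey floor (crop 70,295) is the sugar tray, and the ribbed one (crop 233,118) is the draining tray. The cup handle points to the lower right, i.e. toward −x,−y. Now I'll compute the bay centres and check them in the side view.

```bash
cat >> h.py <<'E'
def ray(d,u,v,h):
    K=d['intrinsics']; o=-d['R'].T@d['t']; r=d['R'].T@np.array([(u-K[0,2])/K[0,0],(v-K[1,2])/K[1,1],1]); return o+r*(h-o[2])/r[2]
def proj(d,X):
    c=d['R']@X+d['t']; k=d['intrinsics']@c; return k[:2]/k[2]
E
python3 - <<'E'
from h import *
d=load('top0'); s=load('side0')
T=dict(drain=[(188,190),(273,192),(280,44),(197,41)],tea=[(357,229),(441,221),(430,73),(346,79)],white=[(22,368),(102,375),(122,222),(38,215)],coffee=[(677,379),(763,373),(745,220),(660,227)])
im=cv2.convertScaleAbs(s['color'][:,:,::-1],alpha=1.4); x0,y0,x1,y1=140,130,360,420
big=cv2.resize(im[y0:y1,x0:x1],None,fx=2,fy=2,interpolation=cv2.INTER_CUBIC)
pr=lambda X:tuple(int(a) for a in ((proj(s,X)-[x0,y0]+.5)*2).round())
for n,c in T.items():
    p=np.array([ray(d,a/2.2+180-.27,b/2.2+90-.27,.01) for a,b in c])
    nm=(p[0]+p[1])/2; fm=(p[2]+p[3])/2; u=(fm-nm)/np.linalg.norm(fm-nm); ctr=(p.mean(0))-u*.0415
    print(n,'len',np.linalg.norm(fm-nm).round(4),'w',np.linalg.norm(p[0]-p[1]).round(4),'bay',ctr.round(4),'ang',np.degrees(np.arctan2(u[1],u[0])).round(1))
    w=np.array([-u[1],u[0],0])
    for a,b in((-.051,-.051),(-.051,.051),(.134,-.051),(.134,.051)): cv2.circle(big,pr(ctr+a*u+b*w),2,(0,0,255),-1)
c=ray(d,560/2.2+180-.27,158/2.2+90-.27,.015); print('saucer',c.round(4))
for a in np.linspace(0,6.28,16): cv2.circle(big,pr(c+.062*np.array([np.cos(a),np.sin(a),0])),1,(0,0,255),-1)
cv2.imwrite('pics/c2.png',big)
E
```

```text
drain len 0.1859 w 0.103 bay [0.6521 0.1902 0.01  ] ang -1.2
tea len 0.185 w 0.1013 bay [ 0.614  -0.0083  0.01  ] ang 5.1
white len 0.1863 w 0.0965 bay [0.4287 0.382  0.01  ] ang -4.0
coffee len 0.1829 w 0.1009 bay [ 0.4405 -0.3876  0.01  ] ang 5.7
saucer [ 0.6481 -0.2041  0.015 ]
```

View pics/c2.png

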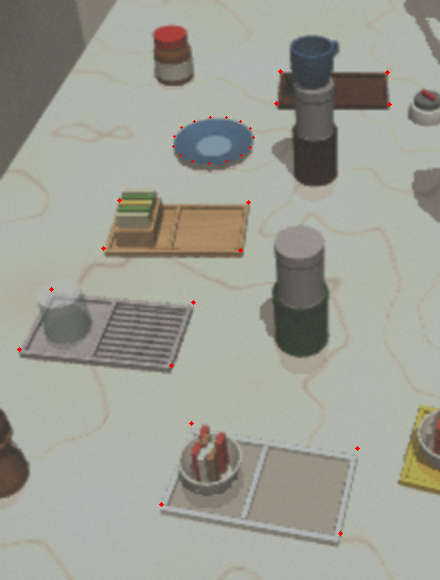

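The side-view reprojection agrees in x and shows the trays 4–5 mm further +y, so I'll use the midpoints:
- Drain: (0.652, 0.1925)
- Tea: (0.614, −0.006)
- White: (0.429, 0.385)
- Coffee: (0.4405, −0.3855)
- Saucer: (0.648, −0.202)

Now to move.

step_arm([
  {"z": -25,"az": -6.7,"gripper": 1},
  {"z": -25,"az": -6.7},
  {"z": -25,"az": -6.7},
  {"z": -25,"az": -6.7},
  {"x": 38,"y": -6.5},
  {"x": 38,"y": -6.5},
  {"x": 38,"y": -6.5},
  {"x": 38,"y": -6.5},
])

```text
invalid input
```

step_arm([
  {"x": 0,"y": 0,"z": -25,"ax": 0,"ay": 0,"az": -6.7,"gripper": 1},
  {"x": 0,"y": 0,"z": -25,"ax": 0,"ay": 0,"az": -6.7,"gripper": 1},
  {"x": 0,"y": 0,"z": -25,"ax": 0,"ay": 0,"az": -6.7,"gripper": 1},
  {"x": 0,"y": 0,"z": -25,"ax": 0,"ay": 0,"az": -6.7,"gripper": 1},
  {"x": 38,"y": -6.5,"z": 0,"ax": 0,"ay": 0,"az": 0,"gripper": 1},
  {"x": 38,"y": -6.5,"z": 0,"ax": 0,"ay": 0,"az": 0,"gripper": 1},
  {"x": 38,"y": -6.5,"z": 0,"ax": 0,"ay": 0,"az": 0,"gripper": 1},
  {"x": 38,"y": -6.5,"z": 0,"ax": 0,"ay": 0,"az": 0,"gripper": 1},
])

```text
clock: 0.77
ee_pos: [0.2766, -0.4431, 0.3307]
tool_rot: [-0.0, 0.924, 0.382, 0.0]
ft_force: [0.5, -0.3, 0.2]
opening: 0.0857
grasp_force: 0.0
```

step_arm([
  {"x": 40,"y": -6.5,"z": 0,"ax": 0,"ay": 0,"az": 0,"gripper": 1},
  {"x": 40,"y": -6.5,"z": 0,"ax": 0,"ay": 0,"az": 0,"gripper": 1},
  {"x": 40,"y": -6.5,"z": 0,"ax": 0,"ay": 0,"az": 0,"gripper": 1},
  {"x": 40,"y": -6.5,"z": 0,"ax": 0,"ay": 0,"az": 0,"gripper": 1},
  {"x": 40,"y": -6.5,"z": 0,"ax": 0,"ay": 0,"az": 0,"gripper": 1},
  {"x": 40,"y": -6.5,"z": 0,"ax": 0,"ay": 0,"az": 0,"gripper": 1},
  {"x": 40,"y": -6.5,"z": 0,"ax": 0,"ay": 0,"az": 0,"gripper": 1},
  {"x": 40,"y": -6.5,"z": 0,"ax": 0,"ay": 0,"az": 0,"gripper": 1},
])

```text
clock: 1.43
ee_pos: [0.4665, -0.1796, 0.331]
tool_rot: [-0.0, 0.924, 0.382, -0.0]
ft_force: [0.5, -0.4, 0.4]
opening: 0.0857
grasp_force: 0.0
```

step_arm([
  {"x": 27,"y": -6.5,"z": 0,"ax": 0,"ay": 0,"az": 0,"gripper": 1},
  {"x": 0,"y": 0,"z": 0,"ax": 0,"ay": 0,"az": 0,"gripper": 1},
])

```text
clock: 1.6
ee_pos: [0.4824, -0.1535, 0.3303]
tool_rot: [-0.001, 0.923, 0.385, 0.0]
ft_force: [-0.4, -0.6, -0.3]
opening: 0.0853
grasp_force: 0.0
```

Run:
```python
from h import *
d=grab('wrist','w1'); print(d['intrinsics'].tolist(),(-d['R'].T@d['t']).round(3),d['R'].round(2).tolist()); print(sense()['ee_pos'])
```

```text
[[371.64829954431775, 0.0, 319.8623400351384], [0.0, 371.64829954431775, 241.2423178540627], [0.0, 0.0, 1.0]] [ 0.538 -0.097  0.473] [[0.71, -0.7, -0.0], [-0.67, -0.68, 0.31], [-0.22, -0.22, -0.95]]
[ 0.48135429 -0.15546862  0.33043958]
```

View pics/w1.png

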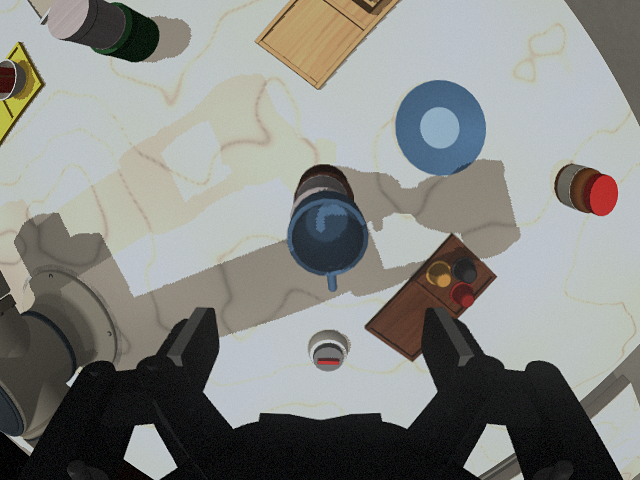

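The wrist view shows the cup rim centred at about (328,231) with the handle at (333,283), so it is aligned with the tool's −x. The saucer centre is at (440,128). Now I'll locate these with the fisheye model.

```bash
cat >> h.py <<'E'
def wray(d,u,v,h):
    K=d['intrinsics']; a=np.array([u-K[0,2],v-K[1,2]]); r=np.hypot(*a); th=r/K[0,0]
    c=np.r_[a/max(r,1e-9)*np.sin(th),np.cos(th)]; o=-d['R'].T@d['t']; q=d['R'].T@c; return o+q*(h-o[2])/q[2]
def wcloud(d):
    K=d['intrinsics']; z=d['z_map'].astype(float); v,u=np.mgrid[:480,:640]; a=np.stack([u-K[0,2],v-K[1,2]],-1); r=np.hypot(a[...,0],a[...,1])+1e-9
    t=np.tan(r/K[0,0]); c=np.stack([a[...,0]/r*t*z,a[...,1]/r*t*z,z],-1); P=(c-d['t'])@d['R']; P[z==0]=np.nan; return P
def circ(p):
    A=np.c_[2*p[:,:2],np.ones(len(p))]; s=np.linalg.lstsq(A,(p[:,:2]**2).sum(1),rcond=None)[0]
    return s[:2].round(4),np.sqrt(s[2]+s[0]**2+s[1]**2).round(4)
E
python3 - <<'E'
from h import *
d=load('w1'); P=wcloud(d)
print('table',np.nanmedian(P[300:330,250:290,2]))
for n,u,v,h in(('L',288,236,.216),('R',368,236,.216),('handle',333,288,.21),('sauc',440,128,.005),('saucL',396,128,.015),('saucR',486,128,.015),('saucT',441,80,.015),('saucB',441,175,.015)): print(n,wray(d,u,v,h).round(4))
f=P[180:300,270:390].reshape(-1,3); q=f[(f[:,2]>.2125)&(f[:,2]<.222)&(np.hypot(f[:,0]-.481,f[:,1]+.156)<.036)]; print(len(q),circ(q),q.mean(0))
for lo,hi,a in((.09,.15,.05),(.01,.075,.06)):
  q=f[(f[:,2]>lo)&(f[:,2]<hi)&(np.hypot(f[:,0]-.481,f[:,1]+.156)<a)]; print(len(q),circ(q))
g=P[0:60,30:170].reshape(-1,3); q=g[(g[:,2]>.15)&(g[:,2]<.17)]; print('tea',q.mean(0),q.min(0),q.max(0))
E
```

```text
table 0.0002822337523756825
L [ 0.4652 -0.137   0.216 ]
R [ 0.5066 -0.1778  0.216 ]
handle [ 0.4578 -0.1918  0.21  ]
sauc [ 0.6473 -0.2037  0.005 ]
saucL [ 0.6023 -0.1635  0.015 ]
saucR [ 0.6943 -0.2433  0.015 ]
saucT [ 0.6883 -0.1577  0.015 ]
saucB [ 0.6058 -0.2473  0.015 ]
1363 (array([ 0.4847, -0.1577]), np.float64(0.0276)) [ 0.48530559 -0.15728528  0.21569964]
306 (array([ 0.4828, -0.1539]), np.float64(0.0265))
8 (array([ 0.4853, -0.1544]), np.float64(0.0303))
tea [0.45260468 0.16817103 0.15923413] [0.42713186 0.14583624 0.15001707] [0.48015958 0.20170992 0.16250551]
```

step_arm([
  {"x": 1,"y": 2.5,"z": 30,"ax": 0,"ay": 0,"az": -5,"gripper": 1},
  {"x": 0,"y": 0,"z": 30,"ax": 0,"ay": 0,"az": 0,"gripper": 1},
  {"x": 0,"y": 0,"z": 30,"ax": 0,"ay": 0,"az": 0,"gripper": 1},
  {"x": 0,"y": 0,"z": 25,"ax": 0,"ay": 0,"az": 0,"gripper": 1},
  {"x": 0,"y": 0,"z": 20,"ax": 0,"ay": 0,"az": 0,"gripper": 1},
  {"x": 0,"y": 0,"z": 15,"ax": 0,"ay": 0,"az": 0,"gripper": 1},
  {"x": 0,"y": 0,"z": 0,"ax": 0,"ay": 0,"az": 0,"gripper": 1},
])

```text
clock: 2.23
ee_pos: [0.4807, -0.1592, 0.1768]
tool_rot: [-0.003, 0.907, 0.422, -0.003]
ft_force: [0.5, -1.5, -0.6]
opening: 0.0855
grasp_force: 0.0
```

step_arm([
  {"x": 0,"y": 0,"z": 0,"ax": 0,"ay": 0,"az": 0,"gripper": 0.6},
  {"x": 0,"y": 0,"z": 0,"ax": 0,"ay": 0,"az": 0,"gripper": 0.6},
  {"x": 0,"y": 0,"z": 0,"ax": 0,"ay": 0,"az": 0,"gripper": 0.6},
  {"x": 0,"y": 0,"z": 0,"ax": 0,"ay": 0,"az": 0,"gripper": 0.6},
  {"x": 0,"y": 0,"z": 0,"ax": 0,"ay": 0,"az": 0,"gripper": 0.6},
  {"x": 0,"y": 0,"z": 0,"ax": 0,"ay": 0,"az": 0,"gripper": 0.6},
])

```text
clock: 2.73
ee_pos: [0.4835, -0.1593, 0.1833]
tool_rot: [0.001, 0.907, 0.422, 0.001]
ft_force: [-0.8, -0.9, 6.2]
opening: 0.0574
grasp_force: 65.0
```

Run:
```python
from h import *
d=grab('side','s1'); s=sense(); print(s['ee_pos'],s['ft_force'],s['torque'],s['opening'])
cv2.imwrite('pics/s1c.png',cv2.resize(d['color'][90:250,220:380,::-1],None,fx=3.7,fy=3.7,interpolation=cv2.INTER_CUBIC))
```

```text
[ 0.4834786  -0.15931715  0.18334312] [-0.33630817 -0.46933396  5.91846231] [-0.09740266  0.13151827 -0.0212608 ] 0.057775131884887976
```

View pics/s1c.png

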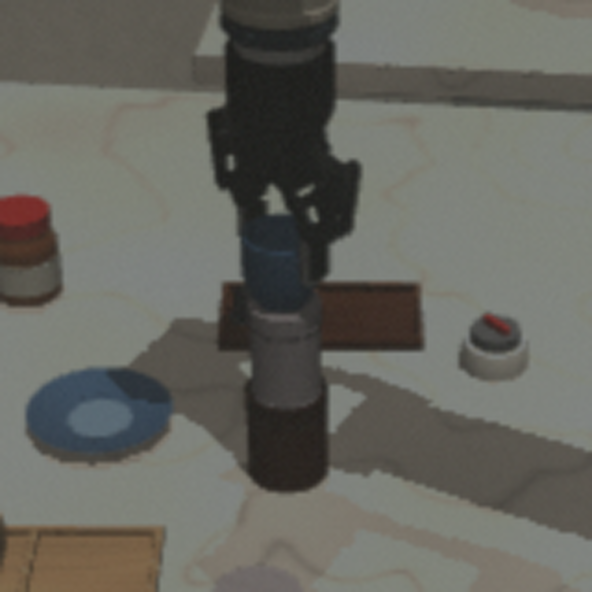

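The side crop shows the cup held between the fingers and the stack still upright. The 6 N is only the closing pads pushing the cup onto the tin. Lifting now.

step_arm([
  {"x": 0,"y": 0,"z": -6,"ax": 0,"ay": 0,"az": 0,"gripper": 0.6},
  {"x": 0,"y": 0,"z": -12,"ax": 0,"ay": 0,"az": 0,"gripper": 0.6},
  {"x": 0,"y": 0,"z": -20,"ax": 0,"ay": 0,"az": 0,"gripper": 0.6},
  {"x": 0,"y": 0,"z": -10,"ax": 0,"ay": 0,"az": 0,"gripper": 0.6},
  {"x": 0,"y": 0,"z": 0,"ax": 0,"ay": 0,"az": 0,"gripper": 0.6},
])

```text
clock: 3.2
ee_pos: [0.4838, -0.1592, 0.233]
tool_rot: [0.002, 0.906, 0.422, 0.002]
ft_force: [0.7, -0.1, -1.1]
opening: 0.0579
grasp_force: 64.3
```

step_arm([
  {"x": 7,"y": 15,"z": 0,"ax": 0,"ay": 0,"az": 0,"gripper": 0.6},
  {"x": 14,"y": 31,"z": 0,"ax": 0,"ay": 0,"az": 0,"gripper": 0.6},
  {"x": 14,"y": 31,"z": 0,"ax": 0,"ay": 0,"az": 0,"gripper": 0.6},
  {"x": 14,"y": 31,"z": 0,"ax": 0,"ay": 0,"az": 0,"gripper": 0.6},
  {"x": 14,"y": 31,"z": 0,"ax": 0,"ay": 0,"az": 0,"gripper": 0.6},
  {"x": 7,"y": 15,"z": 0,"ax": 0,"ay": 0,"az": 0,"gripper": 0.6},
  {"x": 0,"y": 0,"z": 0,"ax": 0,"ay": 0,"az": 0,"gripper": 0.6},
])

```text
clock: 3.78
ee_pos: [0.6478, -0.2048, 0.2252]
tool_rot: [-0.002, 0.906, 0.422, -0.001]
ft_force: [0.4, -1.0, -1.1]
opening: 0.0576
grasp_force: 64.8
```

Run:
```python
from h import *
d=grab('wrist','w2'); s=sense(); print(s['ee_pos'],s['ft_force'],s['opening'],s['grasp_force'])
P=wcloud(d); f=P.reshape(-1,3)
e=s['ee_pos']
q=f[(np.hypot(f[:,0]-e[0],f[:,1]-e[1])<.036)&(f[:,2]>e[2]+.02)&(f[:,2]<e[2]+.045)]; print(len(q),circ(q),np.percentile(q[:,2],[5,50,95]))
```

```text
[ 0.64641642 -0.20449896  0.22620387] [ 0.71731809  0.09209644 -1.57713802] 0.057254845763531716 64.81075547053479
10924 (array([ 0.6497, -0.2017]), np.float64(0.0283)) [0.24758943 0.25717526 0.26709018]
```

View pics/w2.png

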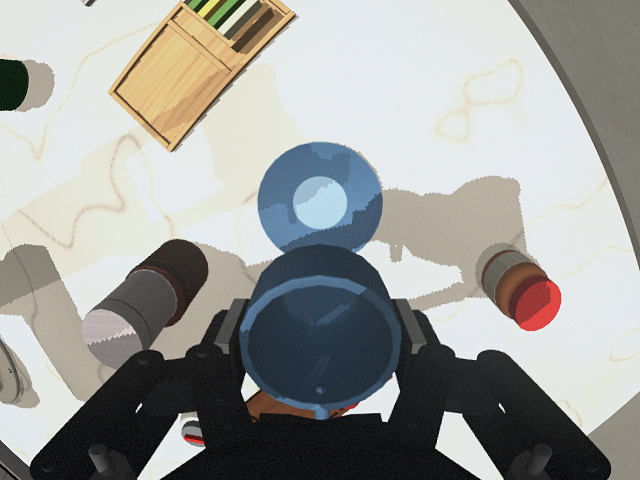

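The wrist view shows the cup upright between the pads, with its rim spanning (241–400, ~340). The saucer's pale centre is at (320,202).

Run:
```python
from h import *
d=load('w2'); P=wcloud(d); f=P.reshape(-1,3)
print('saucer',wray(d,320,202,.005).round(4),wray(d,320,142,.015).round(4))
zr=np.nanpercentile(P[275:400,241:400,2],97); print('rim z',zr)
q=f[(np.hypot(f[:,0]-.649,f[:,1]+.202)<.036)&(f[:,2]>zr-.004)&(f[:,2]<zr+.003)]; print(len(q),circ(q))
```

```text
saucer [ 0.6481 -0.2025  0.005 ] [ 0.6868 -0.1564  0.015 ]
rim z 0.25845523325939107
6066 (array([ 0.6495, -0.2023]), np.float64(0.028))
```

step_arm([
  {"x": -1,"y": -1,"z": 30,"ax": 0,"ay": 0,"az": 0,"gripper": 0.6},
  {"x": 0,"y": 0,"z": 35,"ax": 0,"ay": 0,"az": 0,"gripper": 0.6},
  {"x": 0,"y": 0,"z": 35,"ax": 0,"ay": 0,"az": 0,"gripper": 0.6},
  {"x": 0,"y": 0,"z": 35,"ax": 0,"ay": 0,"az": 0,"gripper": 0.6},
  {"x": 0,"y": 0,"z": 30,"ax": 0,"ay": 0,"az": 0,"gripper": 0.6},
  {"x": 0,"y": 0,"z": 15,"ax": 0,"ay": 0,"az": 0,"gripper": 0.6},
  {"x": 0,"y": 0,"z": 8,"ax": 0,"ay": 0,"az": 0,"gripper": 0.6},
  {"x": 0,"y": 0,"z": 0,"ax": 0,"ay": 0,"az": 0,"gripper": 0.6},
])

```text
clock: 4.5
ee_pos: [0.6424, -0.2038, 0.0389]
tool_rot: [-0.002, 0.906, 0.422, -0.001]
ft_force: [0.8, 0.4, -0.5]
opening: 0.0573
grasp_force: 64.8
```

step_arm([
  {"x": 0,"y": 0,"z": 4,"ax": 0,"ay": 0,"az": 0,"gripper": 0.6},
  {"x": 0,"y": 0,"z": 3,"ax": 0,"ay": 0,"az": 0,"gripper": 0.6},
  {"x": 0,"y": 0,"z": 0,"ax": 0,"ay": 0,"az": 0,"gripper": 0.6},
  {"x": 0,"y": 0,"z": 0,"ax": 0,"ay": 0,"az": 0,"gripper": 0.6},
])

```text
clock: 4.83
ee_pos: [0.6449, -0.2047, 0.0357]
tool_rot: [0.001, 0.906, 0.422, 0.001]
ft_force: [-0.6, -0.1, -0.8]
opening: 0.0577
grasp_force: 64.8
```

Run:
```python
from h import *
d=grab('wrist','w3'); s=sense(); print(s['ee_pos'],s['ft_force'],s['qvel'].round(4))
P=wcloud(d); f=P.reshape(-1,3)
q=f[(np.hypot(f[:,0]-.648,f[:,1]+.203)<.036)&(f[:,2]>.05)]; zr=np.percentile(q[:,2],97); q=q[q[:,2]>zr-.004]; print('rim',zr,circ(q))
q=f[(np.hypot(f[:,0]-.648,f[:,1]+.203)<.07)&(f[:,2]>.0125)&(f[:,2]<.018)&(np.hypot(f[:,0]-.648,f[:,1]+.203)>.054)]; print('saucer rim',len(q),circ(q))
```

```text
[ 0.64491184 -0.20468548  0.03556033] [ 0.73382106  0.59058859 -0.67109981] [ 0.0022  0.0018  0.0011 -0.0017 -0.0011 -0.0013]
rim 0.13518239141024482 (array([ 0.6319, -0.2195]), np.float64(0.042))
saucer rim 6620 (array([ 0.648 , -0.2025]), np.float64(0.0578))
```

step_arm([
  {"x": 0,"y": 0,"z": 3,"ax": 0,"ay": 0,"az": 0,"gripper": 0.6},
  {"x": 0,"y": 0,"z": 2,"ax": 0,"ay": 0,"az": 0,"gripper": 0.6},
  {"x": 0,"y": 0,"z": 1,"ax": 0,"ay": 0,"az": 0,"gripper": 0.6},
  {"x": 0,"y": 0,"z": 0,"ax": 0,"ay": 0,"az": 0,"gripper": 0.6},
])

```text
clock: 5.22
ee_pos: [0.6444, -0.2045, 0.0284]
tool_rot: [0.0, 0.906, 0.422, 0.0]
ft_force: [-0.3, -0.4, 0.7]
opening: 0.0574
grasp_force: 64.9
```

step_arm([
  {"x": 0,"y": 0,"z": 1,"ax": 0,"ay": 0,"az": 0,"gripper": 0.6},
  {"x": 0,"y": 0,"z": 1,"ax": 0,"ay": 0,"az": 0,"gripper": 0.6},
  {"x": 0,"y": 0,"z": 0,"ax": 0,"ay": 0,"az": 0,"gripper": 0.6},
])

```text
clock: 5.47
ee_pos: [0.6445, -0.2046, 0.0284]
tool_rot: [0.0, 0.906, 0.422, 0.0]
ft_force: [-4.5, 0.7, 8.4]
opening: 0.0574
grasp_force: 65.9
```

step_arm([
  {"x": 0,"y": 0,"z": -1.5,"ax": 0,"ay": 0,"az": 0,"gripper": 0.6},
  {"x": 0,"y": 0,"z": 0,"ax": 0,"ay": 0,"az": 0,"gripper": 0.75},
  {"x": 0,"y": 0,"z": 0,"ax": 0,"ay": 0,"az": 0,"gripper": 0.9},
  {"x": 0,"y": 0,"z": 0,"ax": 0,"ay": 0,"az": 0,"gripper": 1},
  {"x": 0,"y": 0,"z": 0,"ax": 0,"ay": 0,"az": 0,"gripper": 1},
  {"x": 0,"y": 0,"z": 0,"ax": 0,"ay": 0,"az": 0,"gripper": 1},
])

```text
clock: 5.97
ee_pos: [0.6443, -0.2045, 0.0274]
tool_rot: [-0.0, 0.906, 0.422, -0.0]
ft_force: [-0.2, 0.6, -0.6]
opening: 0.0854
grasp_force: 0.0
```

step_arm([
  {"x": 0,"y": 0,"z": -10,"ax": 0,"ay": 0,"az": 0,"gripper": 1},
  {"x": 0,"y": 0,"z": -25,"ax": 0,"ay": 0,"az": 0,"gripper": 1},
  {"x": 0,"y": 0,"z": -38,"ax": 0,"ay": 0,"az": 0,"gripper": 1},
  {"x": 0,"y": 0,"z": -38,"ax": 0,"ay": 0,"az": 0,"gripper": 1},
  {"x": 0,"y": 0,"z": -38,"ax": 0,"ay": 0,"az": 0,"gripper": 1},
  {"x": 0,"y": 0,"z": -38,"ax": 0,"ay": 0,"az": 0,"gripper": 1},
  {"x": 0,"y": 0,"z": -20,"ax": 0,"ay": 0,"az": 0,"gripper": 1},
])

```text
clock: 6.55
ee_pos: [0.645, -0.2047, 0.2423]
tool_rot: [0.003, 0.906, 0.422, 0.003]
ft_force: [0.6, -0.0, 1.5]
opening: 0.0853
grasp_force: 0.0
```

Run:
```python
from h import *
d=grab('wrist','w4'); s=sense(); print(s['ee_pos'],s['tool_rot'],s['ft_force'])
P=wcloud(d); f=P.reshape(-1,3)
r=np.hypot(f[:,0]-.648,f[:,1]+.203)
q=f[(r<.034)&(f[:,2]>.057)&(f[:,2]<.066)];print('cup rim',len(q),circ(q))
q=f[(r<.07)&(r>.054)&(f[:,2]>.0125)&(f[:,2]<.018)]; print('saucer rim',len(q),circ(q))
q=f[(np.hypot(f[:,0]-.482,f[:,1]+.153)<.04)&(f[:,2]>.155)&(f[:,2]<.165)];print('steel top',len(q),q.mean(0),(q.min(0)+q.max(0))/2)
```

```text
[ 0.64566898 -0.20498046  0.24581056] [0.00472336 0.90646013 0.4222393  0.00465776] [-1.38648    -0.18130995  3.87904254]
cup rim 915 (array([ 0.6457, -0.2025]), np.float64(0.0276))
saucer rim 2348 (array([ 0.6478, -0.2027]), np.float64(0.058))
steel top 2917 [ 0.48559237 -0.15453808  0.16002437] [ 0.48266709 -0.15465715  0.15854882]
```

View pics/w4.png

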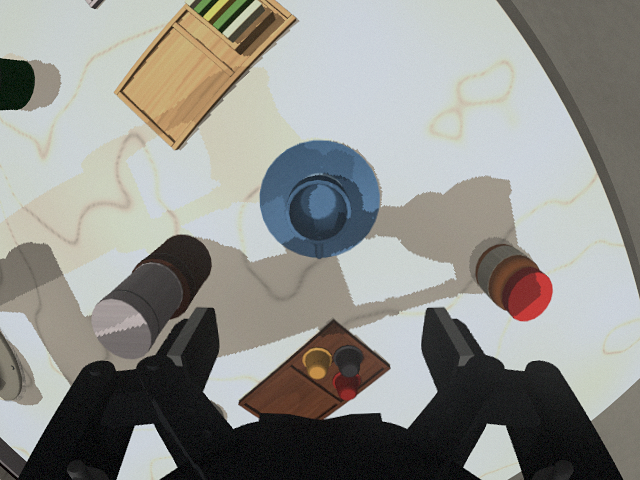

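The wrist view shows the cup standing on the saucer with its rim centre within 2 mm of the saucer centre, and the handle free. Next is the steel tin on the coffee tin, gripped with yaw 0.

step_arm([
  {"x": 0,"y": 0,"z": 0,"ax": 0,"ay": 0,"az": 7.1,"gripper": 1},
  {"x": 0,"y": 0,"z": 0,"ax": 0,"ay": 0,"az": 7.1,"gripper": 1},
  {"x": 0,"y": 0,"z": 0,"ax": 0,"ay": 0,"az": 7.1,"gripper": 1},
  {"x": 0,"y": 0,"z": 0,"ax": 0,"ay": 0,"az": 7.1,"gripper": 1},
  {"x": 0,"y": 0,"z": 0,"ax": 0,"ay": 0,"az": 7.1,"gripper": 1},
  {"x": 0,"y": 0,"z": 0,"ax": 0,"ay": 0,"az": 7.1,"gripper": 1},
  {"x": 0,"y": 0,"z": 0,"ax": 0,"ay": 0,"az": 7.1,"gripper": 1},
])

```text
clock: 7.18
ee_pos: [0.6443, -0.2045, 0.2352]
tool_rot: [0.0, 1.0, -0.001, 0.0]
ft_force: [-0.4, 1.2, 0.4]
opening: 0.0853
grasp_force: 0.0
```

step_arm([
  {"x": -32,"y": -10,"z": 0,"ax": 0,"ay": 0,"az": 0,"gripper": 1},
  {"x": -32,"y": -10,"z": 0,"ax": 0,"ay": 0,"az": 0,"gripper": 1},
  {"x": -32,"y": -10,"z": 0,"ax": 0,"ay": 0,"az": 0,"gripper": 1},
  {"x": -32,"y": -10,"z": 0,"ax": 0,"ay": 0,"az": 0,"gripper": 1},
  {"x": -34,"y": -11,"z": 0,"ax": 0,"ay": 0,"az": 0,"gripper": 1},
  {"x": 0,"y": 0,"z": 0,"ax": 0,"ay": 0,"az": 0,"gripper": 1},
  {"x": 0,"y": 0,"z": 0,"ax": 0,"ay": 0,"az": 0,"gripper": 1},
])

```text
clock: 7.77
ee_pos: [0.481, -0.1538, 0.2358]
tool_rot: [0.0, 1.0, 0.002, 0.001]
ft_force: [-0.5, 0.1, 1.1]
opening: 0.0853
grasp_force: 0.0
```

step_arm([
  {"x": 1,"y": 0,"z": 25,"ax": 0,"ay": 0,"az": 0,"gripper": 1},
  {"x": 0,"y": 0,"z": 30,"ax": 0,"ay": 0,"az": 0,"gripper": 1},
  {"x": 0,"y": 0,"z": 30,"ax": 0,"ay": 0,"az": 0,"gripper": 1},
  {"x": 0,"y": 0,"z": 20,"ax": 0,"ay": 0,"az": 0,"gripper": 1},
  {"x": 0,"y": 0,"z": 12,"ax": 0,"ay": 0,"az": 0,"gripper": 1},
  {"x": 0,"y": 0,"z": 0,"ax": 0,"ay": 0,"az": 0,"gripper": 0.8},
  {"x": 0,"y": 0,"z": 0,"ax": 0,"ay": 0,"az": 0,"gripper": 0.75},
  {"x": 0,"y": 0,"z": 0,"ax": 0,"ay": 0,"az": 0,"gripper": 0.7},
])

```text
clock: 8.43
ee_pos: [0.4843, -0.1547, 0.1198]
tool_rot: [0.001, 1.0, 0.002, 0.001]
ft_force: [0.3, 0.0, 1.0]
opening: 0.0599
grasp_force: 0.0
```

step_arm([
  {"x": 0,"y": 0,"z": 0,"ax": 0,"ay": 0,"az": 0,"gripper": 0.65},
  {"x": 0,"y": 0,"z": 0,"ax": 0,"ay": 0,"az": 0,"gripper": 0.6},
  {"x": 0,"y": 0,"z": 0,"ax": 0,"ay": 0,"az": 0,"gripper": 0.55},
  {"x": 0,"y": 0,"z": 0,"ax": 0,"ay": 0,"az": 0,"gripper": 0.5},
  {"x": 0,"y": 0,"z": 0,"ax": 0,"ay": 0,"az": 0,"gripper": 0.5},
  {"x": 0,"y": 0,"z": 0,"ax": 0,"ay": 0,"az": 0,"gripper": 0.5},
])

```text
clock: 8.93
ee_pos: [0.4844, -0.1547, 0.1203]
tool_rot: [0.001, 1.0, 0.002, 0.002]
ft_force: [1.2, -0.4, 6.1]
opening: 0.055
grasp_force: 63.6
```

step_arm([
  {"x": 0,"y": 0,"z": -4,"ax": 0,"ay": 0,"az": 0,"gripper": 0.5},
  {"x": 0,"y": 0,"z": -10,"ax": 0,"ay": 0,"az": 0,"gripper": 0.5},
  {"x": 0,"y": 0,"z": -20,"ax": 0,"ay": 0,"az": 0,"gripper": 0.5},
  {"x": 0,"y": 0,"z": -20,"ax": 0,"ay": 0,"az": 0,"gripper": 0.5},
  {"x": 0,"y": 0,"z": -10,"ax": 0,"ay": 0,"az": 0,"gripper": 0.5},
  {"x": 0,"y": 0,"z": 0,"ax": 0,"ay": 0,"az": 0,"gripper": 0.5},
  {"x": 0,"y": 0,"z": 0,"ax": 0,"ay": 0,"az": 0,"gripper": 0.5},
  {"x": 0,"y": 0,"z": 0,"ax": 0,"ay": 0,"az": 0,"gripper": 0.5},
])

```text
clock: 9.6
ee_pos: [0.4827, -0.154, 0.1804]
tool_rot: [-0.0, 1.0, 0.002, -0.001]
ft_force: [-0.3, 0.6, -2.4]
opening: 0.055
grasp_force: 63.8
```

step_arm([
  {"x": 0,"y": 0,"z": 0,"ax": 0,"ay": 0,"az": 0,"gripper": 0.5},
])

```text
clock: 9.68
ee_pos: [0.4826, -0.154, 0.18]
tool_rot: [-0.001, 1.0, 0.002, -0.001]
ft_force: [0.0, -0.5, -2.8]
opening: 0.0547
grasp_force: 63.8
```

step_arm([
  {"x": 0,"y": 0,"z": 0,"ax": 0,"ay": 0,"az": 0,"gripper": 0.5},
])

```text
clock: 9.77
ee_pos: [0.4826, -0.154, 0.1803]
tool_rot: [-0.0, 1.0, 0.002, -0.001]
ft_force: [-0.7, 0.2, -2.6]
opening: 0.0549
grasp_force: 63.8
```

step_arm([
  {"x": 0,"y": 0,"z": 0,"ax": 0,"ay": 0,"az": 0,"gripper": 0.5},
])

```text
clock: 9.85
ee_pos: [0.4828, -0.1541, 0.1808]
tool_rot: [-0.0, 1.0, 0.002, -0.001]
ft_force: [0.6, -0.0, -1.7]
opening: 0.0549
grasp_force: 63.8
```

The held weight reads about −2.4 N (~240 g), so this is the full tin and it goes to the white tray.

step_arm([
  {"x": 0,"y": 0,"z": -25,"ax": 0,"ay": 0,"az": 0,"gripper": 0.5},
  {"x": 0,"y": 0,"z": -38,"ax": 0,"ay": 0,"az": 0,"gripper": 0.5},
  {"x": 0,"y": -10,"z": -27,"ax": 0,"ay": 0,"az": 0,"gripper": 0.5},
  {"x": -3,"y": -25,"z": 0,"ax": 0,"ay": 0,"az": 0,"gripper": 0.5},
  {"x": -4,"y": -38,"z": 0,"ax": 0,"ay": 0,"az": 0,"gripper": 0.5},
  {"x": -4,"y": -38,"z": 0,"ax": 0,"ay": 0,"az": 0,"gripper": 0.5},
  {"x": -4,"y": -38,"z": 0,"ax": 0,"ay": 0,"az": 0,"gripper": 0.5},
  {"x": -4,"y": -38,"z": 0,"ax": 0,"ay": 0,"az": 0,"gripper": 0.5},
])

```text
clock: 10.52
ee_pos: [0.4627, 0.0342, 0.2715]
tool_rot: [-0.0, 1.0, 0.002, -0.0]
ft_force: [1.3, 0.4, -2.5]
opening: 0.0547
grasp_force: 64.2
```

step_arm([
  {"x": -4,"y": -38,"z": 0,"ax": 0,"ay": 0,"az": 0,"gripper": 0.5},
  {"x": -4,"y": -38,"z": 0,"ax": 0,"ay": 0,"az": 0,"gripper": 0.5},
  {"x": -4,"y": -38,"z": 0,"ax": 0,"ay": 0,"az": 0,"gripper": 0.5},
  {"x": -4,"y": -38,"z": 0,"ax": 0,"ay": 0,"az": 0,"gripper": 0.5},
  {"x": -4,"y": -38,"z": 0,"ax": 0,"ay": 0,"az": 0,"gripper": 0.5},
  {"x": -4,"y": -38,"z": 0,"ax": 0,"ay": 0,"az": 0,"gripper": 0.5},
  {"x": -4,"y": -38,"z": 0,"ax": 0,"ay": 0,"az": 0,"gripper": 0.5},
  {"x": -4,"y": -38,"z": 0,"ax": 0,"ay": 0,"az": 0,"gripper": 0.5},
])

```text
clock: 11.18
ee_pos: [0.4293, 0.3384, 0.2714]
tool_rot: [0.0, 1.0, 0.002, -0.0]
ft_force: [1.4, 0.1, -2.2]
opening: 0.0549
grasp_force: 64.2
```

step_arm([
  {"x": -2,"y": -30,"z": 0,"ax": 0,"ay": 0,"az": 0,"gripper": 0.5},
  {"x": 0,"y": -15,"z": 0,"ax": 0,"ay": 0,"az": 0,"gripper": 0.5},
  {"x": 0,"y": 0,"z": 0,"ax": 0,"ay": 0,"az": 0,"gripper": 0.5},
  {"x": 0,"y": 0,"z": 0,"ax": 0,"ay": 0,"az": 0,"gripper": 0.5},
  {"x": 0,"y": 0,"z": 0,"ax": 0,"ay": 0,"az": 0,"gripper": 0.5},
])

```text
clock: 11.6
ee_pos: [0.4279, 0.3809, 0.2715]
tool_rot: [0.0, 1.0, 0.002, -0.0]
ft_force: [-0.1, 0.1, -2.5]
opening: 0.0548
grasp_force: 64.3
```

Run:
```python
from h import *
d=grab('wrist','w5'); s=sense(); print(s['ee_pos'],s['tool_rot'],s['ft_force'],s['joint_positions'].round(2))
```

```text
[0.42805864 0.38061071 0.27182772] [2.06643866e-04 9.99998634e-01 1.63920068e-03 5.33956924e-05] [-0.08171258 -0.54347287 -1.43703372] [ 0.67  0.03  1.22 -0.    1.89  2.24]
```

View pics/w5.png

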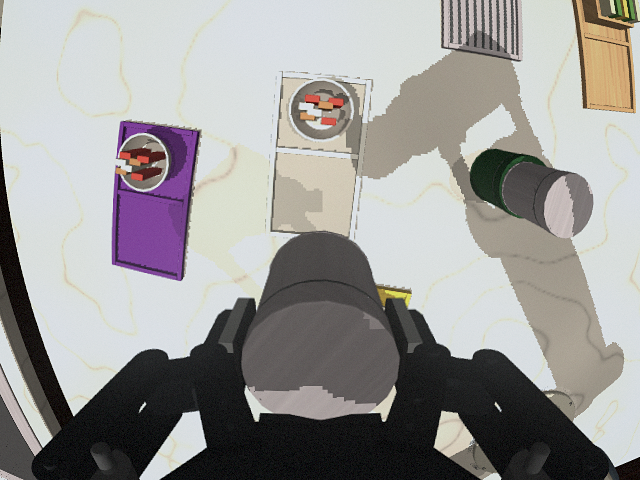

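The wrist view shows the tin held upright. The white tray's outer corners are at (280,71), (373,81), (350,239) and (268,233).

```bash
cat >> h.py <<'E'
def bay(d,nl,nr,fr,fl):
    p=np.array([wray(d,*q,.01) for q in(nl,nr,fr,fl)]); n=(p[0]+p[1])/2; f=(p[2]+p[3])/2; L=np.linalg.norm(f-n); u=(f-n)/L
    print('len',L.round(4),'w',np.linalg.norm(p[0]-p[1]).round(4),'bay',(p.mean(0)-u*.0415).round(4),'fromnear',(n+u*.051).round(4),'ang',np.degrees(np.arctan2(u[1],u[0])).round(1))
E
python3 - <<'E'
from h import *
d=load('w5'); bay(d,(268,233),(350,239),(373,81),(280,71)); f=wcloud(d).reshape(-1,3)
q=f[(np.hypot(f[:,0]-.428,f[:,1]-.381)<.04)&(f[:,2]>.305)&(f[:,2]<.325)];print(len(q),np.percentile(q[:,2],[10,50,90]),(q.min(0)+q.max(0))/2,circ(q))
E
```

```text
len 0.1801 w 0.094 bay [0.4298 0.3879 0.01  ] fromnear [0.4323 0.3877 0.01  ] ang -6.0
18555 [0.31022611 0.31128723 0.31253182] [0.42790926 0.38103185 0.31501109] (array([0.4308, 0.3811]), np.float64(0.0215))
```

step_arm([
  {"x": 0,"y": -5,"z": 25,"ax": 0,"ay": 0,"az": 0,"gripper": 0.5},
  {"x": 0,"y": 0,"z": 38,"ax": 0,"ay": 0,"az": 0,"gripper": 0.5},
  {"x": 0,"y": 0,"z": 38,"ax": 0,"ay": 0,"az": 0,"gripper": 0.5},
  {"x": 0,"y": 0,"z": 38,"ax": 0,"ay": 0,"az": 0,"gripper": 0.5},
  {"x": 0,"y": 0,"z": 36,"ax": 0,"ay": 0,"az": 0,"gripper": 0.5},
  {"x": 0,"y": 0,"z": 25,"ax": 0,"ay": 0,"az": 0,"gripper": 0.5},
  {"x": 0,"y": 0,"z": 12,"ax": 0,"ay": 0,"az": 0,"gripper": 0.5},
  {"x": 0,"y": 0,"z": 4,"ax": 0,"ay": 0,"az": 0,"gripper": 0.5},
])

```text
clock: 12.32
ee_pos: [0.427, 0.3847, 0.0532]
tool_rot: [0.001, 1.0, 0.001, -0.002]
ft_force: [-0.5, -0.1, -2.1]
opening: 0.0549
grasp_force: 64.4
```

step_arm([
  {"x": 0,"y": 0,"z": 2,"ax": 0,"ay": 0,"az": 0,"gripper": 0.5},
  {"x": 0,"y": 0,"z": 2,"ax": 0,"ay": 0,"az": 0,"gripper": 0.5},
  {"x": 0,"y": 0,"z": 0,"ax": 0,"ay": 0,"az": 0,"gripper": 0.5},
  {"x": 0,"y": 0,"z": 0,"ax": 0,"ay": 0,"az": 0,"gripper": 0.5},
  {"x": 0,"y": 0,"z": 0,"ax": 0,"ay": 0,"az": 0,"gripper": 0.5},
])

```text
clock: 12.73
ee_pos: [0.4284, 0.3871, 0.0534]
tool_rot: [-0.001, 1.0, 0.002, 0.001]
ft_force: [-0.2, -0.2, -3.0]
opening: 0.0547
grasp_force: 64.4
```

step_arm([
  {"x": 0,"y": 0,"z": 3,"ax": 0,"ay": 0,"az": 0,"gripper": 0.5},
  {"x": 0,"y": 0,"z": 3,"ax": 0,"ay": 0,"az": 0,"gripper": 0.5},
  {"x": 0,"y": 0,"z": 1,"ax": 0,"ay": 0,"az": 0,"gripper": 0.5},
  {"x": 0,"y": 0,"z": 1,"ax": 0,"ay": 0,"az": 0,"gripper": 0.5},
  {"x": 0,"y": 0,"z": 0,"ax": 0,"ay": 0,"az": 0,"gripper": 0.5},
  {"x": 0,"y": 0,"z": 0,"ax": 0,"ay": 0,"az": 0,"gripper": 0.5},
])

```text
clock: 13.23
ee_pos: [0.4277, 0.3865, 0.0444]
tool_rot: [0.0, 1.0, 0.002, 0.0]
ft_force: [-3.0, -2.1, 5.1]
opening: 0.0547
grasp_force: 64.7
```

step_arm([
  {"x": 0,"y": 0,"z": 1,"ax": 0,"ay": 0,"az": 0,"gripper": 0.5},
  {"x": 0,"y": 0,"z": 0,"ax": 0,"ay": 0,"az": 0,"gripper": 0.5},
  {"x": 0,"y": 0,"z": 0,"ax": 0,"ay": 0,"az": 0,"gripper": 0.5},
])

```text
clock: 13.48
ee_pos: [0.4278, 0.3866, 0.0444]
tool_rot: [-0.0, 1.0, 0.002, 0.0]
ft_force: [-3.9, -3.0, 8.3]
opening: 0.0549
grasp_force: 65.3
```

step_arm([
  {"x": 0,"y": 0,"z": -1,"ax": 0,"ay": 0,"az": 0,"gripper": 0.5},
  {"x": 0,"y": 0,"z": 0,"ax": 0,"ay": 0,"az": 0,"gripper": 0.7},
  {"x": 0,"y": 0,"z": 0,"ax": 0,"ay": 0,"az": 0,"gripper": 0.85},
  {"x": 0,"y": 0,"z": 0,"ax": 0,"ay": 0,"az": 0,"gripper": 1},
  {"x": 0,"y": 0,"z": 0,"ax": 0,"ay": 0,"az": 0,"gripper": 1},
  {"x": 0,"y": 0,"z": 0,"ax": 0,"ay": 0,"az": 0,"gripper": 1},
  {"x": 0,"y": 0,"z": 0,"ax": 0,"ay": 0,"az": 0,"gripper": 1},
])

```text
clock: 14.07
ee_pos: [0.4278, 0.3866, 0.0437]
tool_rot: [-0.0, 1.0, 0.002, -0.0]
ft_force: [0.7, 0.4, -0.1]
opening: 0.0852
grasp_force: 0.0
```

step_arm([
  {"x": 0,"y": 0,"z": -10,"ax": 0,"ay": 0,"az": 0,"gripper": 1},
  {"x": 0,"y": 0,"z": -25,"ax": 0,"ay": 0,"az": 0,"gripper": 1},
  {"x": 0,"y": 0,"z": -38,"ax": 0,"ay": 0,"az": 0,"gripper": 1},
  {"x": 0,"y": 0,"z": -38,"ax": 0,"ay": 0,"az": 0,"gripper": 1},
  {"x": 0,"y": 0,"z": -38,"ax": 0,"ay": 0,"az": 0,"gripper": 1},
  {"x": 0,"y": 0,"z": -38,"ax": 0,"ay": 0,"az": 0,"gripper": 1},
  {"x": 0,"y": 0,"z": -20,"ax": 0,"ay": 0,"az": 0,"gripper": 1},
  {"x": 0,"y": 0,"z": 0,"ax": 0,"ay": 0,"az": 0,"gripper": 1},
])

```text
clock: 14.73
ee_pos: [0.4289, 0.3875, 0.2591]
tool_rot: [-0.004, 1.0, 0.002, 0.005]
ft_force: [0.8, 1.0, 2.0]
opening: 0.0854
grasp_force: 0.0
```

Run:
```python
from h import *
d=grab('wrist','w6'); s=sense(); print(s['ee_pos'],s['ft_force'])
P=wcloud(d); f=P.reshape(-1,3)
q=f[(np.hypot(f[:,0]-.429,f[:,1]-.386)<.045)&(f[:,2]>.078)&(f[:,2]<.09)];print('full top',len(q),np.median(q[:,2]),(q.min(0)+q.max(0))/2,q.mean(0))
q=f[(np.hypot(f[:,0]-.455,f[:,1]-.175)<.045)&(f[:,2]>.152)&(f[:,2]<.168)];print('tea steel top',len(q),(q.min(0)+q.max(0))/2)
q=f[(np.hypot(f[:,0]-.455,f[:,1]-.175)<.045)&(f[:,2]>.09)&(f[:,2]<.15)];print('side',len(q),circ(q))
```

```text
[0.42855738 0.38721038 0.2555339 ] [ 0.0391458  -0.39844233 -1.58663182]
full top 2991 0.08413020195973177 [0.42577584 0.38704034 0.08237665] [0.42664827 0.38686112 0.08408427]
tea steel top 2882 [0.45579285 0.17554593 0.15720709]
side 2055 (array([0.4554, 0.1754]), np.float64(0.0269))
```

The full tin stands in the bay with its top at 0.084, as it should. Next is the second steel tin, at (0.4555, 0.1755).

step_arm([
  {"x": 4,"y": 30,"z": 0,"ax": 0,"ay": 0,"az": 0,"gripper": 1},
  {"x": 5,"y": 38,"z": 0,"ax": 0,"ay": 0,"az": 0,"gripper": 1},
  {"x": 5,"y": 38,"z": 0,"ax": 0,"ay": 0,"az": 0,"gripper": 1},
  {"x": 5,"y": 38,"z": 0,"ax": 0,"ay": 0,"az": 0,"gripper": 1},
  {"x": 5,"y": 38,"z": 0,"ax": 0,"ay": 0,"az": 0,"gripper": 1},
  {"x": 4,"y": 29,"z": 0,"ax": 0,"ay": 0,"az": 0,"gripper": 1},
  {"x": 0,"y": 0,"z": 0,"ax": 0,"ay": 0,"az": 0,"gripper": 1},
  {"x": 0,"y": 0,"z": 0,"ax": 0,"ay": 0,"az": 0,"gripper": 1},
])

```text
clock: 15.45
ee_pos: [0.4565, 0.1743, 0.2496]
tool_rot: [0.0, 1.0, 0.001, -0.001]
ft_force: [-1.0, 0.5, -0.1]
opening: 0.0855
grasp_force: 0.0
```

step_arm([
  {"x": 0,"y": 0,"z": 25,"ax": 0,"ay": 0,"az": 0,"gripper": 1},
  {"x": 0,"y": 0,"z": 30,"ax": 0,"ay": 0,"az": 0,"gripper": 1},
  {"x": 0,"y": 0,"z": 10,"ax": 0,"ay": 0,"az": 0,"gripper": 1},
  {"x": 0,"y": 0,"z": 0,"ax": 0,"ay": 0,"az": 0,"gripper": 1},
  {"x": 0,"y": 0,"z": 0,"ax": 0,"ay": 0,"az": 0,"gripper": 1},
])

```text
clock: 15.87
ee_pos: [0.4561, 0.1764, 0.1854]
tool_rot: [0.0, 1.0, 0.003, -0.001]
ft_force: [-0.0, -0.2, 0.4]
opening: 0.0853
grasp_force: 0.0
```

Positioned. Descend 67 mm, grip, lift and weigh.

step_arm([
  {"x": 0,"y": 0,"z": 25,"ax": 0,"ay": 0,"az": 0,"gripper": 1},
  {"x": 0,"y": 0,"z": 25,"ax": 0,"ay": 0,"az": 0,"gripper": 1},
  {"x": 0,"y": 0,"z": 17,"ax": 0,"ay": 0,"az": 0,"gripper": 1},
  {"x": 0,"y": 0,"z": 0,"ax": 0,"ay": 0,"az": 0,"gripper": 1},
  {"x": 0,"y": 0,"z": 0,"ax": 0,"ay": 0,"az": 0,"gripper": 0.8},
  {"x": 0,"y": 0,"z": 0,"ax": 0,"ay": 0,"az": 0,"gripper": 0.75},
  {"x": 0,"y": 0,"z": 0,"ax": 0,"ay": 0,"az": 0,"gripper": 0.7},
])

```text
clock: 16.45
ee_pos: [0.4578, 0.1762, 0.1214]
tool_rot: [-0.001, 1.0, 0.002, 0.002]
ft_force: [-0.1, 0.2, 1.1]
opening: 0.0597
grasp_force: 0.0
```

step_arm([
  {"x": 0,"y": 0,"z": 0,"ax": 0,"ay": 0,"az": 0,"gripper": 0.65},
  {"x": 0,"y": 0,"z": 0,"ax": 0,"ay": 0,"az": 0,"gripper": 0.6},
  {"x": 0,"y": 0,"z": 0,"ax": 0,"ay": 0,"az": 0,"gripper": 0.55},
  {"x": 0,"y": 0,"z": 0,"ax": 0,"ay": 0,"az": 0,"gripper": 0.5},
  {"x": 0,"y": 0,"z": 0,"ax": 0,"ay": 0,"az": 0,"gripper": 0.5},
  {"x": 0,"y": 0,"z": 0,"ax": 0,"ay": 0,"az": 0,"gripper": 0.5},
])

```text
clock: 16.95
ee_pos: [0.4579, 0.176, 0.1215]
tool_rot: [-0.001, 1.0, 0.002, 0.002]
ft_force: [0.2, -0.3, 7.1]
opening: 0.0549
grasp_force: 63.3
```

step_arm([
  {"x": 0,"y": 0,"z": -4,"ax": 0,"ay": 0,"az": 0,"gripper": 0.5},
  {"x": 0,"y": 0,"z": -10,"ax": 0,"ay": 0,"az": 0,"gripper": 0.5},
  {"x": 0,"y": 0,"z": -20,"ax": 0,"ay": 0,"az": 0,"gripper": 0.5},
  {"x": 0,"y": 0,"z": -20,"ax": 0,"ay": 0,"az": 0,"gripper": 0.5},
  {"x": 0,"y": 0,"z": -10,"ax": 0,"ay": 0,"az": 0,"gripper": 0.5},
  {"x": 0,"y": 0,"z": 0,"ax": 0,"ay": 0,"az": 0,"gripper": 0.5},
  {"x": 0,"y": 0,"z": 0,"ax": 0,"ay": 0,"az": 0,"gripper": 0.5},
  {"x": 0,"y": 0,"z": 0,"ax": 0,"ay": 0,"az": 0,"gripper": 0.5},
])

```text
clock: 17.62
ee_pos: [0.4563, 0.1756, 0.1816]
tool_rot: [0.0, 1.0, 0.002, -0.001]
ft_force: [-0.3, 0.5, -1.3]
opening: 0.0547
grasp_force: 63.3
```

step_arm([
  {"x": 0,"y": 0,"z": 0,"ax": 0,"ay": 0,"az": 0,"gripper": 0.5},
])

```text
clock: 17.7
ee_pos: [0.4561, 0.1755, 0.1812]
tool_rot: [0.0, 1.0, 0.002, -0.001]
ft_force: [-0.1, -0.8, -0.4]
opening: 0.0548
grasp_force: 63.3
```

step_arm([
  {"x": 0,"y": 0,"z": 0,"ax": 0,"ay": 0,"az": 0,"gripper": 0.5},
])

```text
clock: 17.78
ee_pos: [0.4562, 0.1755, 0.1814]
tool_rot: [0.0, 1.0, 0.002, -0.001]
ft_force: [0.6, 0.5, -0.6]
opening: 0.0545
grasp_force: 63.3
```

step_arm([
  {"x": 0,"y": 0,"z": 0,"ax": 0,"ay": 0,"az": 0,"gripper": 0.5},
])

```text
clock: 17.87
ee_pos: [0.4563, 0.1756, 0.1818]
tool_rot: [0.0, 1.0, 0.002, -0.001]
ft_force: [0.0, -0.6, 0.4]
opening: 0.0553
grasp_force: 63.3
```

It weighs about 0.5 N, so it is the empty one and goes to the draining tray.

step_arm([
  {"x": 20,"y": -2,"z": 0,"ax": 0,"ay": 0,"az": 0,"gripper": 0.5},
  {"x": 36,"y": -3,"z": 0,"ax": 0,"ay": 0,"az": 0,"gripper": 0.5},
  {"x": 36,"y": -3,"z": 0,"ax": 0,"ay": 0,"az": 0,"gripper": 0.5},
  {"x": 36,"y": -3,"z": 0,"ax": 0,"ay": 0,"az": 0,"gripper": 0.5},
  {"x": 36,"y": -3,"z": 0,"ax": 0,"ay": 0,"az": 0,"gripper": 0.5},
  {"x": 20,"y": -2,"z": 0,"ax": 0,"ay": 0,"az": 0,"gripper": 0.5},
  {"x": 11,"y": -1,"z": 0,"ax": 0,"ay": 0,"az": 0,"gripper": 0.5},
  {"x": 0,"y": 0,"z": 0,"ax": 0,"ay": 0,"az": 0,"gripper": 0.5},
])

```text
clock: 18.53
ee_pos: [0.6531, 0.1932, 0.1804]
tool_rot: [0.0, 1.0, 0.002, -0.001]
ft_force: [0.9, -0.0, -1.5]
opening: 0.0548
grasp_force: 63.4
```

Run:
```python
from h import *
d=grab('wrist','w7'); s=sense(); print(s['ee_pos'],s['tool_rot'],s['ft_force'],s['joint_positions'].round(2))
```

```text
[0.65197014 0.19335409 0.18097128] [ 2.81419545e-04  9.99997264e-01  1.95464217e-03 -1.25413885e-03] [ 0.21079495 -0.2848419  -0.98718212] [0.24 0.31 1.07 0.   1.76 1.81]
```

View pics/w7.png

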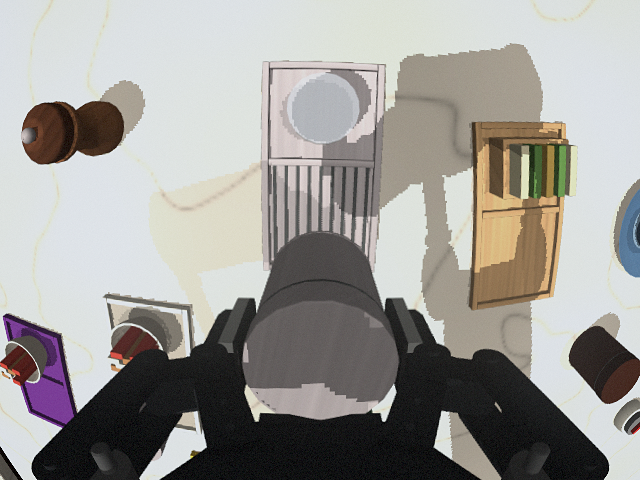

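The wrist view shows the tin column at x≈320, centred on the ribbed bay (263–386 at the far end, centreline ~322). Lowering it now.

step_arm([
  {"x": 0,"y": 0,"z": 20,"ax": 0,"ay": 0,"az": 0,"gripper": 0.5},
  {"x": 0,"y": 0,"z": 35,"ax": 0,"ay": 0,"az": 0,"gripper": 0.5},
  {"x": 0,"y": 0,"z": 35,"ax": 0,"ay": 0,"az": 0,"gripper": 0.5},
  {"x": 0,"y": 0,"z": 22,"ax": 0,"ay": 0,"az": 0,"gripper": 0.5},
  {"x": 0,"y": 0,"z": 10,"ax": 0,"ay": 0,"az": 0,"gripper": 0.5},
  {"x": 0,"y": 0,"z": 4,"ax": 0,"ay": 0,"az": 0,"gripper": 0.5},
  {"x": 0,"y": 0,"z": 0,"ax": 0,"ay": 0,"az": 0,"gripper": 0.5},
  {"x": 0,"y": 0,"z": 0,"ax": 0,"ay": 0,"az": 0,"gripper": 0.5},
])

```text
clock: 19.25
ee_pos: [0.6524, 0.1938, 0.0593]
tool_rot: [-0.0, 1.0, 0.002, 0.002]
ft_force: [0.9, -0.1, -0.1]
opening: 0.0548
grasp_force: 63.3
```

step_arm([
  {"x": 0,"y": 0,"z": 2,"ax": 0,"ay": 0,"az": 0,"gripper": 0.5},
  {"x": 0,"y": 0,"z": 2,"ax": 0,"ay": 0,"az": 0,"gripper": 0.5},
  {"x": 0,"y": 0,"z": 1,"ax": 0,"ay": 0,"az": 0,"gripper": 0.5},
  {"x": 0,"y": 0,"z": 1,"ax": 0,"ay": 0,"az": 0,"gripper": 0.5},
  {"x": 0,"y": 0,"z": 0,"ax": 0,"ay": 0,"az": 0,"gripper": 0.5},
  {"x": 0,"y": 0,"z": 0,"ax": 0,"ay": 0,"az": 0,"gripper": 0.5},
])

```text
clock: 19.75
ee_pos: [0.6516, 0.1935, 0.0507]
tool_rot: [0.0, 1.0, 0.002, -0.0]
ft_force: [-1.0, 0.7, 0.1]
opening: 0.0548
grasp_force: 63.3
```

step_arm([
  {"x": 0,"y": 0,"z": 2,"ax": 0,"ay": 0,"az": 0,"gripper": 0.5},
  {"x": 0,"y": 0,"z": 1,"ax": 0,"ay": 0,"az": 0,"gripper": 0.5},
  {"x": 0,"y": 0,"z": 1,"ax": 0,"ay": 0,"az": 0,"gripper": 0.5},
  {"x": 0,"y": 0,"z": 0,"ax": 0,"ay": 0,"az": 0,"gripper": 0.5},
  {"x": 0,"y": 0,"z": 0,"ax": 0,"ay": 0,"az": 0,"gripper": 0.5},
])

```text
clock: 20.17
ee_pos: [0.6515, 0.1935, 0.0466]
tool_rot: [0.0, 1.0, 0.002, -0.0]
ft_force: [0.0, 0.2, 0.3]
opening: 0.0546
grasp_force: 63.3
```

step_arm([
  {"x": 0,"y": 0,"z": 1,"ax": 0,"ay": 0,"az": 0,"gripper": 0.5},
  {"x": 0,"y": 0,"z": 0,"ax": 0,"ay": 0,"az": 0,"gripper": 0.5},
  {"x": 0,"y": 0,"z": 0,"ax": 0,"ay": 0,"az": 0,"gripper": 0.5},
])

```text
clock: 20.42
ee_pos: [0.6516, 0.1935, 0.0457]
tool_rot: [0.0, 1.0, 0.002, -0.0]
ft_force: [0.4, -0.6, -0.0]
opening: 0.0549
grasp_force: 63.3
```

step_arm([
  {"x": 0,"y": 0,"z": 1,"ax": 0,"ay": 0,"az": 0,"gripper": 0.5},
  {"x": 0,"y": 0,"z": 0,"ax": 0,"ay": 0,"az": 0,"gripper": 0.5},
  {"x": 0,"y": 0,"z": 0,"ax": 0,"ay": 0,"az": 0,"gripper": 0.5},
])

```text
clock: 20.67
ee_pos: [0.6518, 0.1936, 0.0456]
tool_rot: [-0.0, 1.0, 0.002, 0.0]
ft_force: [-2.0, 0.0, 4.0]
opening: 0.055
grasp_force: 63.6
```

step_arm([
  {"x": 0,"y": 0,"z": 0.5,"ax": 0,"ay": 0,"az": 0,"gripper": 0.5},
  {"x": 0,"y": 0,"z": 0,"ax": 0,"ay": 0,"az": 0,"gripper": 0.5},
  {"x": 0,"y": 0,"z": 0,"ax": 0,"ay": 0,"az": 0,"gripper": 0.5},
])

```text
clock: 20.92
ee_pos: [0.6518, 0.1935, 0.0456]
tool_rot: [-0.0, 1.0, 0.002, 0.001]
ft_force: [-3.0, -1.1, 6.9]
opening: 0.0547
grasp_force: 63.5
```

step_arm([
  {"x": 0,"y": 0,"z": -0.7,"ax": 0,"ay": 0,"az": 0,"gripper": 0.5},
  {"x": 0,"y": 0,"z": 0,"ax": 0,"ay": 0,"az": 0,"gripper": 0.7},
  {"x": 0,"y": 0,"z": 0,"ax": 0,"ay": 0,"az": 0,"gripper": 0.85},
  {"x": 0,"y": 0,"z": 0,"ax": 0,"ay": 0,"az": 0,"gripper": 1},
  {"x": 0,"y": 0,"z": 0,"ax": 0,"ay": 0,"az": 0,"gripper": 1},
  {"x": 0,"y": 0,"z": 0,"ax": 0,"ay": 0,"az": 0,"gripper": 1},
  {"x": 0,"y": 0,"z": 0,"ax": 0,"ay": 0,"az": 0,"gripper": 1},
])

```text
clock: 21.5
ee_pos: [0.6516, 0.1935, 0.0448]
tool_rot: [0.0, 1.0, 0.002, -0.0]
ft_force: [0.1, -0.2, 0.6]
opening: 0.085
grasp_force: 0.0
```

step_arm([
  {"x": 0,"y": 0,"z": -10,"ax": 0,"ay": 0,"az": 0,"gripper": 1},
  {"x": 0,"y": 0,"z": -25,"ax": 0,"ay": 0,"az": 0,"gripper": 1},
  {"x": 0,"y": 0,"z": -35,"ax": 0,"ay": 0,"az": 0,"gripper": 1},
  {"x": 0,"y": 0,"z": -35,"ax": 0,"ay": 0,"az": 0,"gripper": 1},
  {"x": 0,"y": 0,"z": -25,"ax": 0,"ay": 0,"az": 0,"gripper": 1},
  {"x": 0,"y": 0,"z": -10,"ax": 0,"ay": 0,"az": 0,"gripper": 1},
  {"x": 0,"y": 0,"z": 0,"ax": 0,"ay": 0,"az": 0,"gripper": 1},
])

```text
clock: 22.08
ee_pos: [0.6529, 0.1939, 0.1898]
tool_rot: [-0.001, 1.0, 0.002, 0.004]
ft_force: [0.4, -0.2, 0.8]
opening: 0.0857
grasp_force: 0.0
```

step_arm([
  {"x": -20,"y": 2,"z": 0,"ax": 0,"ay": 0,"az": 0,"gripper": 1},
  {"x": -36,"y": 3,"z": 0,"ax": 0,"ay": 0,"az": 0,"gripper": 1},
  {"x": -36,"y": 3,"z": 0,"ax": 0,"ay": 0,"az": 0,"gripper": 1},
  {"x": -36,"y": 3,"z": 0,"ax": 0,"ay": 0,"az": 0,"gripper": 1},
  {"x": -36,"y": 3,"z": 0,"ax": 0,"ay": 0,"az": 0,"gripper": 1},
  {"x": -20,"y": 2,"z": 0,"ax": 0,"ay": 0,"az": 0,"gripper": 1},
  {"x": -11,"y": 1,"z": 0,"ax": 0,"ay": 0,"az": 0,"gripper": 1},
  {"x": 0,"y": 0,"z": 0,"ax": 0,"ay": 0,"az": 0,"gripper": 1},
])

```text
clock: 22.75
ee_pos: [0.4543, 0.1755, 0.1831]
tool_rot: [0.0, 1.0, 0.003, -0.001]
ft_force: [-0.0, -0.4, 0.0]
opening: 0.0854
grasp_force: 0.0
```

Run:
```python
from h import *
d=grab('wrist','w8'); t=grab('top','t8'); s=sense(); print(s['ee_pos'],s['ft_force'])
f=wcloud(d).reshape(-1,3)
q=f[(np.hypot(f[:,0]-.455,f[:,1]-.175)<.05)&(f[:,2]>.076)&(f[:,2]<.084)];print('tea top wrist',len(q),(q.min(0)+q.max(0))/2)
f=cloud(t).reshape(-1,3)
for n,x,y,lo in(('tea',.455,.175,.075),('coffee',.482,-.153,.075),('drain',.652,.1935,.078),('white',.428,.387,.078)):
  q=f[(np.hypot(f[:,0]-x,f[:,1]-y)<.05)&(f[:,2]>lo)&(f[:,2]<.09)]
  if len(q): print(n,len(q),(q.min(0)+q.max(0)).round(4)/2,np.median(q[:,2]))
```

```text
[0.45628362 0.17558359 0.18329556] [ 1.26920922  0.05587347 -1.0804947 ]
tea top wrist 6638 [0.45659711 0.171995   0.07936393]
tea 260 [0.4454  0.16855 0.0805 ] 0.07951497084560895
coffee 549 [ 0.483  -0.1597  0.081 ] 0.08036398454858044
drain 309 [0.6514 0.1919 0.0842] 0.0839028164981184
white 385 [0.4273  0.38435 0.0839 ] 0.08367412719641917
```

Both steel tins stand in their bays. The tea tin's centre is about (0.456, 0.172), so I'll shift 3.5 mm and grip it.

step_arm([
  {"x": 0,"y": 3.5,"z": 20,"ax": 0,"ay": 0,"az": 0,"gripper": 1},
  {"x": 0,"y": 0,"z": 30,"ax": 0,"ay": 0,"az": 0,"gripper": 1},
  {"x": 0,"y": 0,"z": 30,"ax": 0,"ay": 0,"az": 0,"gripper": 1},
  {"x": 0,"y": 0,"z": 30,"ax": 0,"ay": 0,"az": 0,"gripper": 1},
  {"x": 0,"y": 0,"z": 23,"ax": 0,"ay": 0,"az": 0,"gripper": 1},
  {"x": 0,"y": 0,"z": 10,"ax": 0,"ay": 0,"az": 0,"gripper": 1},
  {"x": 0,"y": 0,"z": 0,"ax": 0,"ay": 0,"az": 0,"gripper": 0.9},
  {"x": 0,"y": 0,"z": 0,"ax": 0,"ay": 0,"az": 0,"gripper": 0.85},
])

```text
clock: 23.52
ee_pos: [0.457, 0.1721, 0.0418]
tool_rot: [0.0, 1.0, 0.002, -0.001]
ft_force: [0.8, 0.5, 0.3]
opening: 0.0726
grasp_force: 0.0
```

step_arm([
  {"x": 0,"y": 0,"z": 0,"ax": 0,"ay": 0,"az": 0,"gripper": 0.8},
  {"x": 0,"y": 0,"z": 0,"ax": 0,"ay": 0,"az": 0,"gripper": 0.75},
  {"x": 0,"y": 0,"z": 0,"ax": 0,"ay": 0,"az": 0,"gripper": 0.7},
  {"x": 0,"y": 0,"z": 0,"ax": 0,"ay": 0,"az": 0,"gripper": 0.6},
  {"x": 0,"y": 0,"z": 0,"ax": 0,"ay": 0,"az": 0,"gripper": 0.6},
  {"x": 0,"y": 0,"z": 0,"ax": 0,"ay": 0,"az": 0,"gripper": 0.6},
])

```text
clock: 24.02
ee_pos: [0.4583, 0.1726, 0.0444]
tool_rot: [-0.001, 1.0, 0.002, 0.002]
ft_force: [1.6, -0.4, 6.3]
opening: 0.0647
grasp_force: 65.2
```

step_arm([
  {"x": 0,"y": 0,"z": -4,"ax": 0,"ay": 0,"az": 0,"gripper": 0.6},
  {"x": 0,"y": 0,"z": -15,"ax": 0,"ay": 0,"az": 0,"gripper": 0.6},
  {"x": 0,"y": 0,"z": -30,"ax": 0,"ay": 0,"az": 0,"gripper": 0.6},
  {"x": 0,"y": 0,"z": -35,"ax": 0,"ay": 0,"az": 0,"gripper": 0.6},
  {"x": 0,"y": 0,"z": -35,"ax": 0,"ay": 0,"az": 0,"gripper": 0.6},
  {"x": 0,"y": 0,"z": -15,"ax": 0,"ay": 0,"az": 0,"gripper": 0.6},
  {"x": 0,"y": 0,"z": 0,"ax": 0,"ay": 0,"az": 0,"gripper": 0.6},
  {"x": 0,"y": 0,"z": 0,"ax": 0,"ay": 0,"az": 0,"gripper": 0.6},
])

```text
clock: 24.68
ee_pos: [0.4569, 0.1723, 0.1765]
tool_rot: [-0.0, 1.0, 0.002, 0.001]
ft_force: [-0.2, -0.2, -1.8]
opening: 0.0647
grasp_force: 66.6
```

step_arm([
  {"x": 12,"y": 14,"z": 0,"ax": 0,"ay": 0,"az": 0,"gripper": 0.6},
  {"x": 25,"y": 28,"z": 0,"ax": 0,"ay": 0,"az": 0,"gripper": 0.6},
  {"x": 25,"y": 28,"z": 0,"ax": 0,"ay": 0,"az": 0,"gripper": 0.6},
  {"x": 25,"y": 28,"z": 0,"ax": 0,"ay": 0,"az": 0,"gripper": 0.6},
  {"x": 25,"y": 28,"z": 0,"ax": 0,"ay": 0,"az": 0,"gripper": 0.6},
  {"x": 25,"y": 28,"z": 0,"ax": 0,"ay": 0,"az": 0,"gripper": 0.6},
  {"x": 14,"y": 16,"z": 0,"ax": 0,"ay": 0,"az": 0,"gripper": 0.6},
  {"x": 6,"y": 8,"z": 0,"ax": 0,"ay": 0,"az": 0,"gripper": 0.6},
])

```text
clock: 25.35
ee_pos: [0.6146, -0.0078, 0.1717]
tool_rot: [0.0, 1.0, 0.001, -0.003]
ft_force: [-0.7, 0.6, -2.5]
opening: 0.0646
grasp_force: 66.8
```

step_arm([
  {"x": 0,"y": 0,"z": 0,"ax": 0,"ay": 0,"az": 0,"gripper": 0.6},
  {"x": 0,"y": 0,"z": 0,"ax": 0,"ay": 0,"az": 0,"gripper": 0.6},
])

```text
clock: 25.52
ee_pos: [0.6135, -0.0046, 0.174]
tool_rot: [-0.0, 1.0, 0.002, -0.002]
ft_force: [-0.3, 0.3, -2.0]
opening: 0.0646
grasp_force: 66.8
```

Run:
```python
from h import *
d=grab('wrist','w9'); s=sense(); print(s['ee_pos'],s['tool_rot'],s['ft_force'])
```

```text
[ 0.61346029 -0.00404947  0.17475181] [-4.28062863e-04  9.99995896e-01  2.55172762e-03 -1.23057908e-03] [-0.25331777 -0.21044961 -1.85684699]
```

View pics/w9.png

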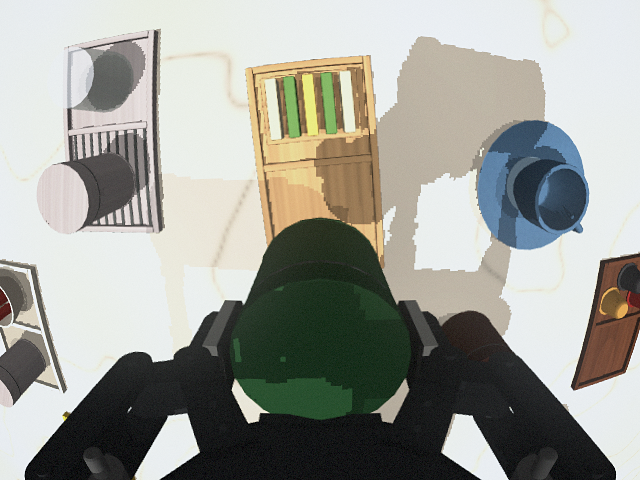

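The wrist view shows the tea tin held upright over the light tray and the steel tin standing in the ribbed bay. The tray's left edge runs (247,70)–(267,240) and its right edge (370,57)–(384,265).

Run:
```python
from h import *
d=load('w9')
L=[wray(d,*p,.01) for p in((247,70),(267,240))]; R=[wray(d,*p,.01) for p in((370,57),(384,265))]
def at(l,x): return l[0][1]+(x-l[0][0])*(l[1][1]-l[0][1])/(l[1][0]-l[0][0])
print('L',L,'R',R,'edges y',at(L,.614),at(R,.614),'far x',(L[0][0]+R[0][0])/2-.134)
```

```text
L [array([0.73836006, 0.05551846, 0.01      ]), array([0.59288696, 0.04167821, 0.01      ])] R [array([ 0.7489267 , -0.04425785,  0.01      ]), array([ 0.56983741, -0.06205906,  0.01      ])] edges y 0.04368689689736523 -0.057669363089220126 far x 0.6096433784147884
```

step_arm([
  {"x": -1,"y": 2.5,"z": 20,"ax": 0,"ay": 0,"az": 0,"gripper": 0.6},
  {"x": 0,"y": 0,"z": 32,"ax": 0,"ay": 0,"az": 0,"gripper": 0.6},
  {"x": 0,"y": 0,"z": 32,"ax": 0,"ay": 0,"az": 0,"gripper": 0.6},
  {"x": 0,"y": 0,"z": 20,"ax": 0,"ay": 0,"az": 0,"gripper": 0.6},
  {"x": 0,"y": 0,"z": 10,"ax": 0,"ay": 0,"az": 0,"gripper": 0.6},
  {"x": 0,"y": 0,"z": 4,"ax": 0,"ay": 0,"az": 0,"gripper": 0.6},
  {"x": 0,"y": 0,"z": 0,"ax": 0,"ay": 0,"az": 0,"gripper": 0.6},
  {"x": 0,"y": 0,"z": 0,"ax": 0,"ay": 0,"az": 0,"gripper": 0.6},
])

```text
clock: 26.23
ee_pos: [0.6142, -0.0071, 0.06]
tool_rot: [0.0, 1.0, 0.003, 0.001]
ft_force: [-0.4, -0.6, -1.9]
opening: 0.0645
grasp_force: 66.8
```

step_arm([
  {"x": 0,"y": 0,"z": 2,"ax": 0,"ay": 0,"az": 0,"gripper": 0.6},
  {"x": 0,"y": 0,"z": 1,"ax": 0,"ay": 0,"az": 0,"gripper": 0.6},
  {"x": 0,"y": 0,"z": 0,"ax": 0,"ay": 0,"az": 0,"gripper": 0.6},
  {"x": 0,"y": 0,"z": 0,"ax": 0,"ay": 0,"az": 0,"gripper": 0.6},
])

```text
clock: 26.57
ee_pos: [0.6138, -0.0077, 0.0556]
tool_rot: [-0.0, 1.0, 0.002, 0.0]
ft_force: [-0.4, -0.9, -0.6]
opening: 0.0647
grasp_force: 66.8
```

step_arm([
  {"x": 0,"y": 0,"z": 3,"ax": 0,"ay": 0,"az": 0,"gripper": 0.6},
  {"x": 0,"y": 0,"z": 1.5,"ax": 0,"ay": 0,"az": 0,"gripper": 0.6},
  {"x": 0,"y": 0,"z": 1,"ax": 0,"ay": 0,"az": 0,"gripper": 0.6},
  {"x": 0,"y": 0,"z": 0,"ax": 0,"ay": 0,"az": 0,"gripper": 0.6},
  {"x": 0,"y": 0,"z": 0,"ax": 0,"ay": 0,"az": 0,"gripper": 0.6},
])

```text
clock: 26.98
ee_pos: [0.6134, -0.0076, 0.0492]
tool_rot: [-0.0, 1.0, 0.002, -0.0]
ft_force: [-0.2, -0.4, -1.2]
opening: 0.0646
grasp_force: 66.8
```

step_arm([
  {"x": 0,"y": 0,"z": 1,"ax": 0,"ay": 0,"az": 0,"gripper": 0.6},
  {"x": 0,"y": 0,"z": 1,"ax": 0,"ay": 0,"az": 0,"gripper": 0.6},
  {"x": 0,"y": 0,"z": 0,"ax": 0,"ay": 0,"az": 0,"gripper": 0.6},
  {"x": 0,"y": 0,"z": 0,"ax": 0,"ay": 0,"az": 0,"gripper": 0.6},
])

```text
clock: 27.32
ee_pos: [0.6137, -0.0077, 0.0485]
tool_rot: [0.0, 1.0, 0.002, 0.0]
ft_force: [-2.8, -0.1, 4.9]
opening: 0.0648
grasp_force: 67.1
```

step_arm([
  {"x": 0,"y": 0,"z": -0.7,"ax": 0,"ay": 0,"az": 0,"gripper": 0.6},
  {"x": 0,"y": 0,"z": 0,"ax": 0,"ay": 0,"az": 0,"gripper": 0.8},
  {"x": 0,"y": 0,"z": 0,"ax": 0,"ay": 0,"az": 0,"gripper": 0.9},
  {"x": 0,"y": 0,"z": 0,"ax": 0,"ay": 0,"az": 0,"gripper": 1},
  {"x": 0,"y": 0,"z": 0,"ax": 0,"ay": 0,"az": 0,"gripper": 1},
  {"x": 0,"y": 0,"z": 0,"ax": 0,"ay": 0,"az": 0,"gripper": 1},
  {"x": 0,"y": 0,"z": 0,"ax": 0,"ay": 0,"az": 0,"gripper": 1},
])

```text
clock: 27.9
ee_pos: [0.6135, -0.0076, 0.0481]
tool_rot: [-0.0, 1.0, 0.002, -0.0]
ft_force: [-1.0, -0.0, 0.3]
opening: 0.0855
grasp_force: 0.0
```

step_arm([
  {"x": 0,"y": 0,"z": -10,"ax": 0,"ay": 0,"az": 0,"gripper": 1},
  {"x": 0,"y": 0,"z": -25,"ax": 0,"ay": 0,"az": 0,"gripper": 1},
  {"x": 0,"y": 0,"z": -35,"ax": 0,"ay": 0,"az": 0,"gripper": 1},
  {"x": 0,"y": 0,"z": -35,"ax": 0,"ay": 0,"az": 0,"gripper": 1},
  {"x": 0,"y": 0,"z": -25,"ax": 0,"ay": 0,"az": 0,"gripper": 1},
  {"x": 0,"y": 0,"z": -10,"ax": 0,"ay": 0,"az": 0,"gripper": 1},
  {"x": 0,"y": 0,"z": 0,"ax": 0,"ay": 0,"az": 0,"gripper": 1},
])

```text
clock: 28.48
ee_pos: [0.6149, -0.0077, 0.1929]
tool_rot: [0.0, 1.0, 0.002, 0.004]
ft_force: [1.3, -0.7, 0.4]
opening: 0.0856
grasp_force: 0.0
```

step_arm([
  {"x": -12,"y": 13,"z": 0,"ax": 0,"ay": 0,"az": 0,"gripper": 1},
  {"x": -24,"y": 27,"z": 0,"ax": 0,"ay": 0,"az": 0,"gripper": 1},
  {"x": -24,"y": 27,"z": 0,"ax": 0,"ay": 0,"az": 0,"gripper": 1},
  {"x": -24,"y": 27,"z": 0,"ax": 0,"ay": 0,"az": 0,"gripper": 1},
  {"x": -24,"y": 27,"z": 0,"ax": 0,"ay": 0,"az": 0,"gripper": 1},
  {"x": -18,"y": 20,"z": 0,"ax": 0,"ay": 0,"az": 0,"gripper": 1},
  {"x": -6,"y": 7,"z": 0,"ax": 0,"ay": 0,"az": 0,"gripper": 1},
  {"x": 0,"y": 0,"z": 0,"ax": 0,"ay": 0,"az": 0,"gripper": 1},
])

```text
clock: 29.15
ee_pos: [0.4806, -0.1574, 0.1865]
tool_rot: [-0.0, 1.0, 0.001, -0.001]
ft_force: [0.5, -0.7, -0.7]
opening: 0.0853
grasp_force: 0.0
```

Run:
```python
from h import *
d=grab('wrist','w10'); t=grab('side','s10'); s=sense(); print(s['ee_pos'],s['ft_force'])
for n,f in(('w',wcloud(d).reshape(-1,3)),('s',cloud(t).reshape(-1,3))):
  r=np.hypot(f[:,0]-.482,f[:,1]+.153)
  q=f[(r<.05)&(f[:,2]>.076)&(f[:,2]<.084)];print(n,'coffee top',len(q),(q.min(0)+q.max(0))/2)
  q=f[(r<.05)&(f[:,2]>.01)&(f[:,2]<.07)];
  if len(q)>10: print('side',len(q),circ(q))
  q=f[(np.hypot(f[:,0]-.613,f[:,1]+.007)<.045)&(f[:,2]>.078)&(f[:,2]<.09)];print(n,'tea top',len(q),(q.min(0)+q.max(0))/2)
```

```text
[ 0.48223317 -0.15570094  0.18700477] [ 0.02188778 -0.12594399 -0.47542548]
w coffee top 6468 [ 0.48276561 -0.15735532  0.07936513]
side 637 (array([ 0.4829, -0.1574]), np.float64(0.0319))
w tea top 5212 [ 0.61204459 -0.00785765  0.08240271]
s coffee top 226 [ 0.48163246 -0.15519981  0.07925477]
side 360 (array([ 0.4815, -0.1548]), np.float64(0.0308))
s tea top 321 [ 0.61070591 -0.00426209  0.08232147]
```

step_arm([
  {"x": 0,"y": 1,"z": 20,"ax": 0,"ay": 0,"az": 0,"gripper": 1},
  {"x": 0,"y": 0,"z": 30,"ax": 0,"ay": 0,"az": 0,"gripper": 1},
  {"x": 0,"y": 0,"z": 30,"ax": 0,"ay": 0,"az": 0,"gripper": 1},
  {"x": 0,"y": 0,"z": 30,"ax": 0,"ay": 0,"az": 0,"gripper": 1},
  {"x": 0,"y": 0,"z": 26,"ax": 0,"ay": 0,"az": 0,"gripper": 1},
  {"x": 0,"y": 0,"z": 10,"ax": 0,"ay": 0,"az": 0,"gripper": 1},
  {"x": 0,"y": 0,"z": 0,"ax": 0,"ay": 0,"az": 0,"gripper": 0.9},
  {"x": 0,"y": 0,"z": 0,"ax": 0,"ay": 0,"az": 0,"gripper": 0.85},
])

```text
clock: 29.92
ee_pos: [0.4827, -0.1564, 0.0424]
tool_rot: [-0.0, 1.0, 0.003, -0.0]
ft_force: [-0.0, -0.3, -0.5]
opening: 0.0727
grasp_force: 0.0
```

step_arm([
  {"x": 0,"y": 0,"z": 0,"ax": 0,"ay": 0,"az": 0,"gripper": 0.8},
  {"x": 0,"y": 0,"z": 0,"ax": 0,"ay": 0,"az": 0,"gripper": 0.75},
  {"x": 0,"y": 0,"z": 0,"ax": 0,"ay": 0,"az": 0,"gripper": 0.7},
  {"x": 0,"y": 0,"z": 0,"ax": 0,"ay": 0,"az": 0,"gripper": 0.6},
  {"x": 0,"y": 0,"z": 0,"ax": 0,"ay": 0,"az": 0,"gripper": 0.6},
  {"x": 0,"y": 0,"z": 0,"ax": 0,"ay": 0,"az": 0,"gripper": 0.6},
])

```text
clock: 30.42
ee_pos: [0.4838, -0.1576, 0.0449]
tool_rot: [0.001, 1.0, 0.002, 0.002]
ft_force: [0.9, 0.3, 6.1]
opening: 0.0646
grasp_force: 65.5
```

step_arm([
  {"x": 0,"y": 0,"z": -4,"ax": 0,"ay": 0,"az": 0,"gripper": 0.6},
  {"x": 0,"y": 0,"z": -15,"ax": 0,"ay": 0,"az": 0,"gripper": 0.6},
  {"x": 0,"y": 0,"z": -30,"ax": 0,"ay": 0,"az": 0,"gripper": 0.6},
  {"x": 0,"y": 0,"z": -35,"ax": 0,"ay": 0,"az": 0,"gripper": 0.6},
  {"x": 0,"y": 0,"z": -35,"ax": 0,"ay": 0,"az": 0,"gripper": 0.6},
  {"x": 0,"y": 0,"z": -15,"ax": 0,"ay": 0,"az": 0,"gripper": 0.6},
  {"x": 0,"y": 0,"z": 0,"ax": 0,"ay": 0,"az": 0,"gripper": 0.6},
  {"x": 0,"y": 0,"z": 0,"ax": 0,"ay": 0,"az": 0,"gripper": 0.6},
])

```text
clock: 31.08
ee_pos: [0.4824, -0.1574, 0.1766]
tool_rot: [0.0, 1.0, 0.002, 0.001]
ft_force: [-0.1, 0.0, -2.8]
opening: 0.0647
grasp_force: 66.8
```

step_arm([
  {"x": -3,"y": 17,"z": 0,"ax": 0,"ay": 0,"az": 0,"gripper": 0.6},
  {"x": -7,"y": 38,"z": 0,"ax": 0,"ay": 0,"az": 0,"gripper": 0.6},
  {"x": -7,"y": 38,"z": 0,"ax": 0,"ay": 0,"az": 0,"gripper": 0.6},
  {"x": -7,"y": 38,"z": 0,"ax": 0,"ay": 0,"az": 0,"gripper": 0.6},
  {"x": -7,"y": 38,"z": 0,"ax": 0,"ay": 0,"az": 0,"gripper": 0.6},
  {"x": -7,"y": 38,"z": 0,"ax": 0,"ay": 0,"az": 0,"gripper": 0.6},
  {"x": -4,"y": 21,"z": 0,"ax": 0,"ay": 0,"az": 0,"gripper": 0.6},
  {"x": 0,"y": 0,"z": 0,"ax": 0,"ay": 0,"az": 0,"gripper": 0.6},
])

```text
clock: 31.75
ee_pos: [0.4384, -0.3887, 0.1718]
tool_rot: [-0.001, 1.0, -0.0, -0.003]
ft_force: [0.2, 0.1, -2.6]
opening: 0.0642
grasp_force: 67.2
```

step_arm([
  {"x": 0,"y": 0,"z": 0,"ax": 0,"ay": 0,"az": 0,"gripper": 0.6},
  {"x": 0,"y": 0,"z": 0,"ax": 0,"ay": 0,"az": 0,"gripper": 0.6},
])

```text
clock: 31.92
ee_pos: [0.4407, -0.3843, 0.1738]
tool_rot: [-0.002, 1.0, 0.002, -0.001]
ft_force: [0.2, 0.6, -2.0]
opening: 0.0645
grasp_force: 67.2
```

Run:
```python
from h import *
d=grab('wrist','w11'); s=sense(); print(s['ee_pos'],s['tool_rot'],s['ft_force'])
```

```text
[ 0.44110018 -0.38402446  0.17455135] [-1.16070633e-03  9.99995422e-01  2.67001598e-03 -8.24024891e-04] [-0.52781176 -0.97488279 -2.40684519]
```

View pics/w11.png

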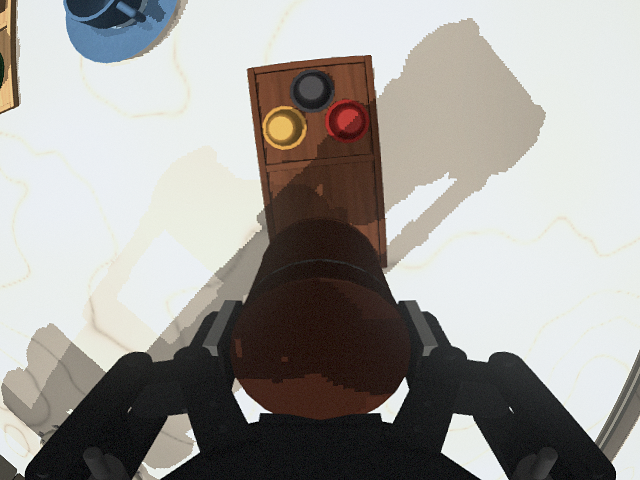

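The wrist view shows the coffee tin upright over the dark tray: far corners (248,69) and (371,56), right edge to (386,265). The geometry matches the tea placing, so I'll apply the same small shift.

step_arm([
  {"x": -1,"y": 2,"z": 20,"ax": 0,"ay": 0,"az": 0,"gripper": 0.6},
  {"x": 0,"y": 0,"z": 32,"ax": 0,"ay": 0,"az": 0,"gripper": 0.6},
  {"x": 0,"y": 0,"z": 32,"ax": 0,"ay": 0,"az": 0,"gripper": 0.6},
  {"x": 0,"y": 0,"z": 20,"ax": 0,"ay": 0,"az": 0,"gripper": 0.6},
  {"x": 0,"y": 0,"z": 10,"ax": 0,"ay": 0,"az": 0,"gripper": 0.6},
  {"x": 0,"y": 0,"z": 4,"ax": 0,"ay": 0,"az": 0,"gripper": 0.6},
  {"x": 0,"y": 0,"z": 0,"ax": 0,"ay": 0,"az": 0,"gripper": 0.6},
  {"x": 0,"y": 0,"z": 0,"ax": 0,"ay": 0,"az": 0,"gripper": 0.6},
])

```text
clock: 32.63
ee_pos: [0.441, -0.3876, 0.06]
tool_rot: [0.001, 1.0, 0.003, 0.001]
ft_force: [-0.3, -0.2, -1.5]
opening: 0.0644
grasp_force: 67.2
```

step_arm([
  {"x": 0,"y": 0,"z": 2,"ax": 0,"ay": 0,"az": 0,"gripper": 0.6},
  {"x": 0,"y": 0,"z": 1,"ax": 0,"ay": 0,"az": 0,"gripper": 0.6},
  {"x": 0,"y": 0,"z": 0,"ax": 0,"ay": 0,"az": 0,"gripper": 0.6},
  {"x": 0,"y": 0,"z": 0,"ax": 0,"ay": 0,"az": 0,"gripper": 0.6},
])

```text
clock: 32.97
ee_pos: [0.4403, -0.3877, 0.0558]
tool_rot: [0.0, 1.0, 0.002, 0.0]
ft_force: [0.3, -0.1, -2.2]
opening: 0.0648
grasp_force: 67.2
```

step_arm([
  {"x": 0,"y": 0,"z": 3,"ax": 0,"ay": 0,"az": 0,"gripper": 0.6},
  {"x": 0,"y": 0,"z": 1.5,"ax": 0,"ay": 0,"az": 0,"gripper": 0.6},
  {"x": 0,"y": 0,"z": 1,"ax": 0,"ay": 0,"az": 0,"gripper": 0.6},
  {"x": 0,"y": 0,"z": 0,"ax": 0,"ay": 0,"az": 0,"gripper": 0.6},
  {"x": 0,"y": 0,"z": 0,"ax": 0,"ay": 0,"az": 0,"gripper": 0.6},
])

```text
clock: 33.38
ee_pos: [0.4401, -0.3874, 0.0495]
tool_rot: [-0.0, 1.0, 0.002, -0.0]
ft_force: [0.6, -0.9, -2.0]
opening: 0.0646
grasp_force: 67.2
```

step_arm([
  {"x": 0,"y": 0,"z": 1,"ax": 0,"ay": 0,"az": 0,"gripper": 0.6},
  {"x": 0,"y": 0,"z": 1,"ax": 0,"ay": 0,"az": 0,"gripper": 0.6},
  {"x": 0,"y": 0,"z": 0,"ax": 0,"ay": 0,"az": 0,"gripper": 0.6},
  {"x": 0,"y": 0,"z": 0,"ax": 0,"ay": 0,"az": 0,"gripper": 0.6},
])

```text
clock: 33.72
ee_pos: [0.4402, -0.3875, 0.049]
tool_rot: [0.0, 1.0, 0.002, 0.0]
ft_force: [-3.3, 2.7, 4.0]
opening: 0.0651
grasp_force: 67.8
```

step_arm([
  {"x": 0,"y": 0,"z": -0.7,"ax": 0,"ay": 0,"az": 0,"gripper": 0.6},
  {"x": 0,"y": 0,"z": 0,"ax": 0,"ay": 0,"az": 0,"gripper": 0.8},
  {"x": 0,"y": 0,"z": 0,"ax": 0,"ay": 0,"az": 0,"gripper": 0.9},
  {"x": 0,"y": 0,"z": 0,"ax": 0,"ay": 0,"az": 0,"gripper": 1},
  {"x": 0,"y": 0,"z": 0,"ax": 0,"ay": 0,"az": 0,"gripper": 1},
  {"x": 0,"y": 0,"z": 0,"ax": 0,"ay": 0,"az": 0,"gripper": 1},
  {"x": 0,"y": 0,"z": 0,"ax": 0,"ay": 0,"az": 0,"gripper": 1},
])

```text
clock: 34.3
ee_pos: [0.4402, -0.3874, 0.0483]
tool_rot: [-0.0, 1.0, 0.002, -0.0]
ft_force: [-0.1, 0.1, -0.0]
opening: 0.0851
grasp_force: 0.0
```

step_arm([
  {"x": 0,"y": 0,"z": -10,"ax": 0,"ay": 0,"az": 0,"gripper": 1},
  {"x": 0,"y": 0,"z": -25,"ax": 0,"ay": 0,"az": 0,"gripper": 1},
  {"x": 0,"y": 0,"z": -35,"ax": 0,"ay": 0,"az": 0,"gripper": 1},
  {"x": 0,"y": 0,"z": -35,"ax": 0,"ay": 0,"az": 0,"gripper": 1},
  {"x": 0,"y": 0,"z": -30,"ax": 0,"ay": 0,"az": 0,"gripper": 1},
  {"x": -20,"y": 10,"z": -20,"ax": 0,"ay": 0,"az": 0,"gripper": 1},
  {"x": -20,"y": 10,"z": 0,"ax": 0,"ay": 0,"az": 0,"gripper": 1},
  {"x": 0,"y": 0,"z": 0,"ax": 0,"ay": 0,"az": 0,"gripper": 1},
])

```text
clock: 34.97
ee_pos: [0.3984, -0.4098, 0.2071]
tool_rot: [0.003, 1.0, 0.001, 0.001]
ft_force: [0.9, 0.7, -0.6]
opening: 0.0852
grasp_force: 0.0
```

step_arm([
  {"x": 0,"y": 0,"z": 0,"ax": 0,"ay": 0,"az": 0,"gripper": 1},
  {"x": 0,"y": 0,"z": 0,"ax": 0,"ay": 0,"az": 0,"gripper": 1},
  {"x": 0,"y": 0,"z": 0,"ax": 0,"ay": 0,"az": 0,"gripper": 1},
  {"x": 0,"y": 0,"z": 0,"ax": 0,"ay": 0,"az": 0,"gripper": 1},
])

```text
clock: 35.3
ee_pos: [0.4007, -0.407, 0.2026]
tool_rot: [-0.001, 1.0, 0.003, -0.0]
ft_force: [-0.1, -0.6, -0.8]
opening: 0.0853
grasp_force: 0.0
```

Run:
```python
from h import *
d=grab('side','s12'); im=cv2.convertScaleAbs(d['color'][120:480,100:400,::-1],alpha=1.4)
cv2.imwrite('pics/s12c.png',cv2.resize(im,None,fx=1.6,fy=1.6,interpolation=cv2.INTER_CUBIC)); print(sense()['clock'])
```

```text
35.35
```

View pics/s12c.png

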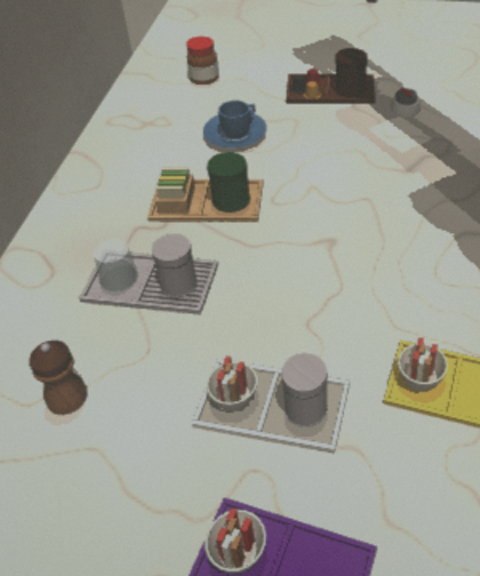

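The side view shows every item upright in its own place: cup on saucer (235,120), coffee tin (351,72), tea tin (228,182), empty tin in the ribbed bay (174,265) and full tin in the white tray (304,390).

```bash
python3 -c "
from plant import finish_job; print(finish_job())"
```

```text
the job is handed in; nothing more can be done
None
```

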